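# Pack the gel kit into the bench caddy

### The arm

A 7-joint arm with a two-finger parallel gripper is mounted at the origin on the work surface. World frame = base frame: x ahead of the robot, y to its left, z up, the work surface at z = 0. Lengths are in m, angles in rad, forces in N, time in s.
With the tool pointing down it reaches from about 0.4 to 0.85 m from the base axis. Payload 10.4 kg.
Tool frame: the origin (TCP) lies on the centre line of the jaws, within the pads' length; the fingertips stand 22 mm ahead of it and the grasp point (between the pads) lies 3 mm ahead of it; z points along the fingers, y is the direction in which the jaws open and shut (so a half turn about z gives the same grasp; the last joint's range is limited). The gripper opens to 85 mm and grips with 20 to 120 N. Pads are 22 mm wide; open, the fingers measure 114 mm over their backs; the gripper's body (76 mm by 85 mm) begins 54 mm behind the grasp point. The pads swing forward as they close: fully open they stand 13 mm farther back than shut.
Start: joints at [-1.252, 0.332, -0.065, 1.46, 0.022, 1.35, -0.088], TCP at [0.209, 0.589, 0.253] pointing down, gripper open.
Joint ranges: [-2.6, 2.6], [-0.5, 2.12], [-1.47, 1.34], [0.16, 2.42], [-1.27, 4.41], [0.06, 2.06], [-2.6, 2.6]. Speed limits (rad/s): [2.22, 2.22, 2.79, 2.79, 3.14, 3.14, 3.14].

### API

Orientations are given as a unit quaternion [x, y, z, w].
In Python, from workcell import manip gives the robot as it stands. The module is installed in compiled form; this text tells all that it offers.
- The arm moves only by the shell command python3 -m crank 'ROWS' [FORCE]. ROWS is JSON, a list of rows, each a list of 3 entries, a list of its own where there are three numbers: the opening, from -1 (shut) to 1 (fully open), then the shift along the tool's x, y, z normalised to -1 to 1, where 1 is 80 mm, then the turn, a rotation vector about the tool's x, y, z normalised to -1 to 1, where 1 is pi/4 rad. In form: [[jaw, [tx, ty, tz], [ax, ay, az]], ...]. A call has exactly 5 rows; each row shifts and turns the commanded pose from where the row before left it, along the tool's axes as they then stand; what a row does not reach is not made up. A row lasts 1/10 s, in which the tool goes at most 50 mm and 8.59 degrees, less where a joint would pass 70% of its speed; a pose out of reach is approached as far as the arm can. A call with a number of a shift or a turn outside -1 to 1 is refused whole. A call with a gripper value outside its range is refused whole. The fingers move at their own pace and stop on an object; FORCE is the grip in N (left out, the last holds). Time passes only in rows, so rows that do not move let the fingers close, or fill a call up. It gives the time, the measured TCP pose, the force and the opening at its end, in the units of the state.
- manip.get_obs(): the state, without advancing time (a new reading comes with each control period).
- manip.camera(name): name is "scene" or "side" or "wrist"; returns the picture (420x560x3 uint8, blue, green, red); there is no depth.
- manip.camera_info(name): a dict with "K" (3x3 intrinsics, pixels), "camera_from_world" (4x4, takes a point from world to camera coordinates); the wrist camera has in their place "mount" (4x4, takes a point from camera to tool coordinates, whose origin is the TCP and whose axes are the flange's). Camera axes: x right, y down, z forward; pixel columns grow to the right and rows downward; lengths in m; the calibration is good to about 2 mm. The wrist camera is an equidistant fisheye: a pixel r from the principal point sees the ray r / f radians off the axis. A picture is of the moment at which its call begins: read the wrist's pose just before it. camera_info takes no time and is no camera call.
- manip.hand_in(): hands the job in, once; it reports no verdict.
The state is a dict: "clock": time; "joint_pos": joint angles; "joint_velocities": joint speeds; "tau": joint torques, N m; "position": TCP position; "ee_rot": TCP orientation; "ft_force": force on the tool from outside, world axes, zero at the start; "torque": the same for the moment, N m; "grip_width": opening from 0.0 (shut) to 1.0 (fully open).
Only numpy, scipy, OpenCV 4.12 (cv2) and the standard library are available. Lean on these libraries where they do the work, as an engineer would, in place of code of your own. Each camera call takes 0.05 s, during which the arm holds its last target.

### The job

Pack the gel kit into the white caddy: the toothed comb flat in the long narrow bay, the small tube rack with the eight wells flat in the long wide bay, and the two round amber jars upright, one in each of the two small square bays. Set things down rather than dropping them, and leave the toothless scraper, the solid block without wells, the square jar and the round dish standing where they are.

Things in the scene. Friction and masses are not known exactly. Their poses are not given: they have to be found in the camera images.
- caddy: White fixed caddy, 224 (x) by 157 mm (y), any yaw. Origin: centre of its underside. Floor 4 mm thick; walls and dividers 5 mm thick, tops 18 mm over the bench. Bays in its frame, mm: long narrow one (comb) 52 x 147, centre x -81, y 0; two small ones (round jars), each 76 x 71, centres x -12, y +38 and x -12, y -38; long wide one (rack) 76 x 147, centre x +69, y 0.
- comb_center (a point): Black plastic gel comb with five separate teeth (wanted). An upright handle bar 14 mm thick (x), 100 mm long (y), 38 mm tall; from its foot five flat teeth, 11 mm wide, 6 mm thick, reach 18 mm out on its +x side (overall x from -7 to +25 mm). Point: centre of the handle bar, 19 mm above its underside; z up.
- rack_center (a point): Small purple plastic tube rack with eight dark round wells in its top (wanted). 46 mm (x) by 90 mm (y), 40 mm tall. Point: its centre, 20 mm above its underside; z up.
- jar_a_center (a point): Round amber jar (wanted, one of two alike): round body 44 mm in diameter and 46 mm tall, with a round white cap 32 mm in diameter and 14 mm tall on top; 60 mm tall in all. Point: on its axis, 30 mm above its underside.
- jar_b_center (a point): The second round amber jar (wanted), same as the first. Point: on its axis, 30 mm above its underside.
- scraper_center (a point): Look-alike, to be left: black plastic scraper like the comb, but with one unbroken straight blade in place of teeth. Bar 14 x 100 x 38 mm, blade 6 mm thick, reaching 18 mm out on its +x side. Point: centre of the bar, 19 mm above its underside.
- block_center (a point): Look-alike, to be left: plain solid purple block the size of the rack (46 x 90 x 40 mm), with no wells. Point: its centre, 20 mm above its underside.
- square_jar_center (a point): Look-alike, to be left: amber jar with a SQUARE body, 44 x 44 mm and 46 mm tall, and the same round white cap; 60 mm tall in all. Point: on its axis, 30 mm above its underside.
- dish_center (a point): Round flat culture dish, to be left: 60 mm in diameter, 14 mm tall. Point: its centre, 7 mm above its underside.

How it is judged:
By the outcome, as a careful person would: the job done as asked, in the order asked, and still so for the second after the job is handed in, with the robot touching nothing.
It also fails if it takes over 120 s, if anything falls off the work surface, if the arm or the gripper's body presses on something with over 40 N, if the wrist force passes 120 N, or if a joint passes its speed limit or range.

## Working session

There is one attempt and no reset: what is moved stays moved. The work goes in short steps, Python scripts to look and compute and a shell command to move; the robot and the scene stay as the last step left them, time stands still between calls to the robot, and variables do not carry over. Pictures are saved under pics/ and viewed, and the job is handed in when it is done.

```bash
mkdir -p pics; ls; python3 - <<'E'
from workcell import manip
import cv2,numpy as np
np.set_printoptions(precision=4,suppress=True)
print(manip.get_obs())
for n in ("scene","side","wrist"):
    im=manip.camera(n); cv2.imwrite(f"pics/{n}0.png",im); print(n,manip.camera_info(n))
E
```

```text
pics
{'clock': 0.0, 'joint_pos': array([-1.2516,  0.3329, -0.0647,  1.461 ,  0.0216,  1.3499, -0.0885]), 'joint_velocities': array([-0.0001, -0.0004,  0.0006,  0.0003, -0.0006,  0.0009,  0.0002]), 'tau': array([  0.0003, -62.5448,   0.0493, -39.1597,   0.0162,   0.0102,
         0.    ]), 'position': array([0.2094, 0.5885, 0.2525]), 'ee_rot': array([ 0.1701,  0.9854, -0.0007, -0.0001]), 'ft_force': array([-0.6466, -0.2019, -0.389 ]), 'torque': array([-0.0337, -0.0464,  0.0126]), 'grip_width': 1.0042260303779291}
scene {'K': array([[385.4547,   0.    , 280.6118],
       [  0.    , 385.4547, 209.9068],
       [  0.    ,   0.    ,   1.    ]]), 'camera_from_world': array([[-0.2687,  0.9632, -0.0108,  0.1966],
       [ 0.641 ,  0.1704, -0.7484, -0.2965],
       [-0.719 , -0.208 , -0.6632,  1.1734],
       [ 0.    ,  0.    ,  0.    ,  1.    ]])}
side {'K': array([[466.0056,   0.    , 278.3079],
       [  0.    , 466.0056, 210.6442],
       [  0.    ,   0.    ,   1.    ]]), 'camera_from_world': array([[ 0.9065, -0.4223,  0.0014, -0.4879],
       [-0.3211, -0.6912, -0.6474,  0.1644],
       [ 0.2744,  0.5864, -0.7621,  0.9147],
       [ 0.    ,  0.    ,  0.    ,  1.    ]])}
wrist {'K': array([[325.1923,   0.    , 276.7842],
       [  0.    , 325.1923, 212.5539],
       [  0.    ,   0.    ,   1.    ]]), 'mount': array([[ 0.0015, -0.9578, -0.2875,  0.0731],
       [ 1.    ,  0.0014,  0.0004, -0.0004],
       [ 0.    , -0.2875,  0.9578, -0.1202],
       [ 0.    ,  0.    ,  0.    ,  1.    ]])}
```

View pics/scene0.png

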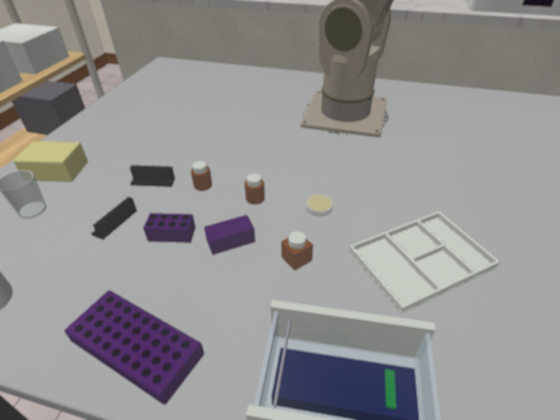

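View pics/side0.png

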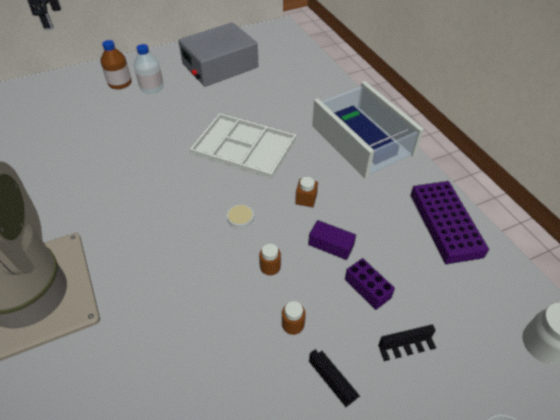

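View pics/wrist0.png

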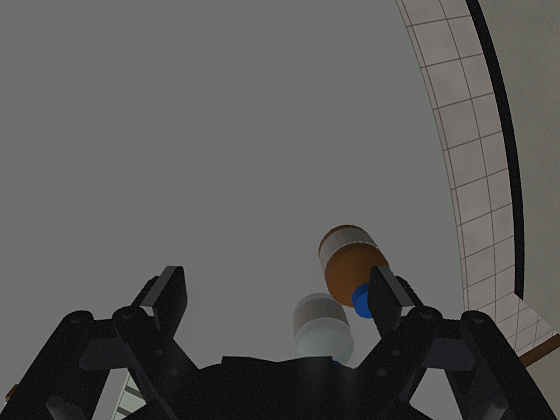

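```bash
cat > h.py <<'E'
import numpy as np,cv2
from workcell import manip
from scipy.spatial.transform import Rotation as R
np.set_printoptions(precision=4,suppress=True)
def proj(n,P):
    i=manip.camera_info(n);P=np.atleast_2d(P);T=i["camera_from_world"]
    c=P@T[:3,:3].T+T[:3,3];u=c@i["K"].T;return u[:,:2]/u[:,2:]
def ray(n,uv):
    i=manip.camera_info(n);T=i["camera_from_world"]
    d=np.linalg.inv(i["K"])@np.array([uv[0],uv[1],1.]);return -T[:3,:3].T@T[:3,3],T[:3,:3].T@d
def plane(n,uv,z):
    o,d=ray(n,uv);return o+d*(z-o[2])/d[2]
def wray(uv,obs):
    i=manip.camera_info("wrist");K=i["K"];M=i["mount"]
    v=np.array([uv[0]-K[0,2],uv[1]-K[1,2]]);r=np.linalg.norm(v)+1e-9;t=r/K[0,0]
    d=np.r_[v/r*np.sin(t),np.cos(t)]
    Rt=R.from_quat(obs["ee_rot"]).as_matrix()
    return obs["position"]+Rt@M[:3,3],Rt@M[:3,:3]@d
def wplane(uv,z,obs):
    o,d=wray(uv,obs);return o+d*(z-o[2])/d[2]
def wproj(P,obs):
    i=manip.camera_info("wrist");K=i["K"];M=i["mount"];Rt=R.from_quat(obs["ee_rot"]).as_matrix()
    out=[]
    for p in np.atleast_2d(P):
        t=Rt.T@(p-obs["position"]);c=M[:3,:3].T@(t-M[:3,3])
        r=np.linalg.norm(c[:2])+1e-9;th=np.arctan2(r,c[2]);out.append(K[:2,2]+c[:2]/r*th*K[0,0])
    return np.array(out)
E
python3 - <<'E'
import cv2
a=cv2.imread('pics/scene0.png')
cv2.imwrite('pics/s_l.png',cv2.resize(a[150:270,85:285],None,fx=4,fy=4,interpolation=cv2.INTER_CUBIC))
cv2.imwrite('pics/s_r.png',cv2.resize(a[190:310,265:505],None,fx=3.3,fy=3.3,interpolation=cv2.INTER_CUBIC))
a=cv2.imread('pics/side0.png')
cv2.imwrite('pics/d_l.png',cv2.resize(a[230:410,240:440],None,fx=3.3,fy=3.3,interpolation=cv2.INTER_CUBIC))
cv2.imwrite('pics/d_r.png',cv2.resize(a[100:260,180:380],None,fx=3.7,fy=3.7,interpolation=cv2.INTER_CUBIC))
E
```

```text
(no output)
```

View pics/s_l.png

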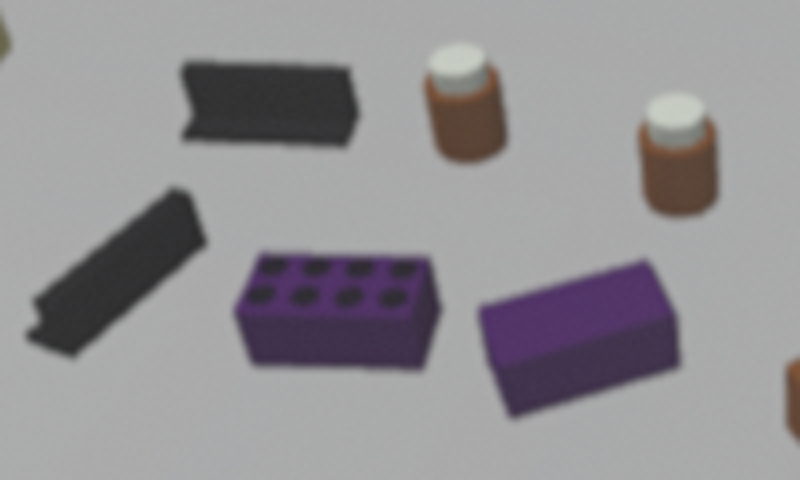

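View pics/s_r.png

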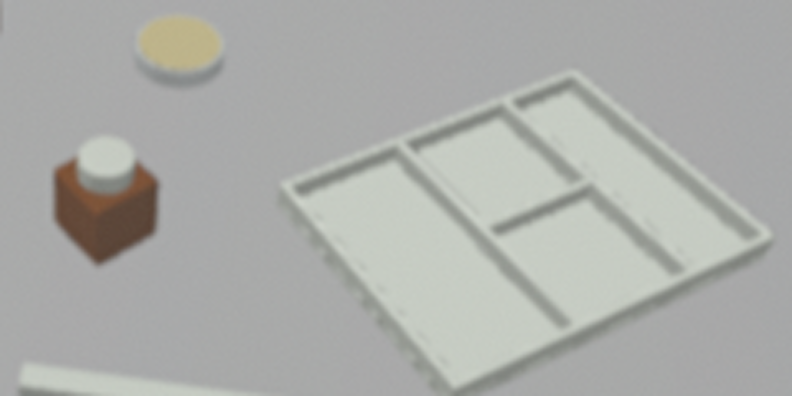

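View pics/d_l.png

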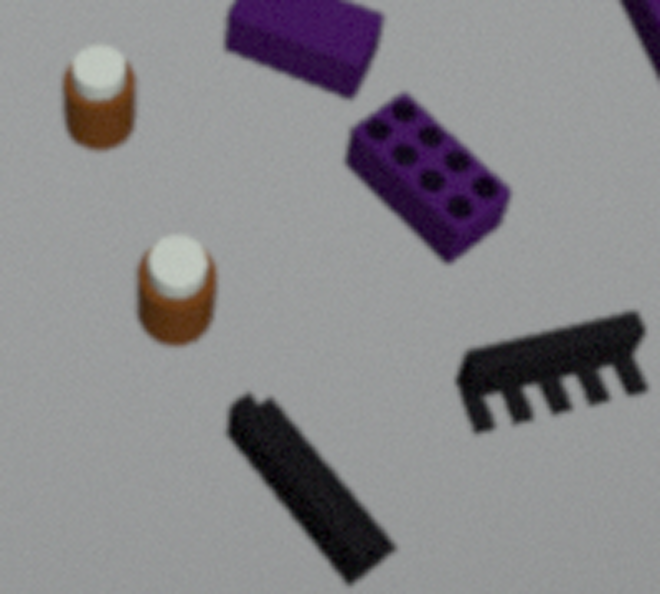

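View pics/d_r.png

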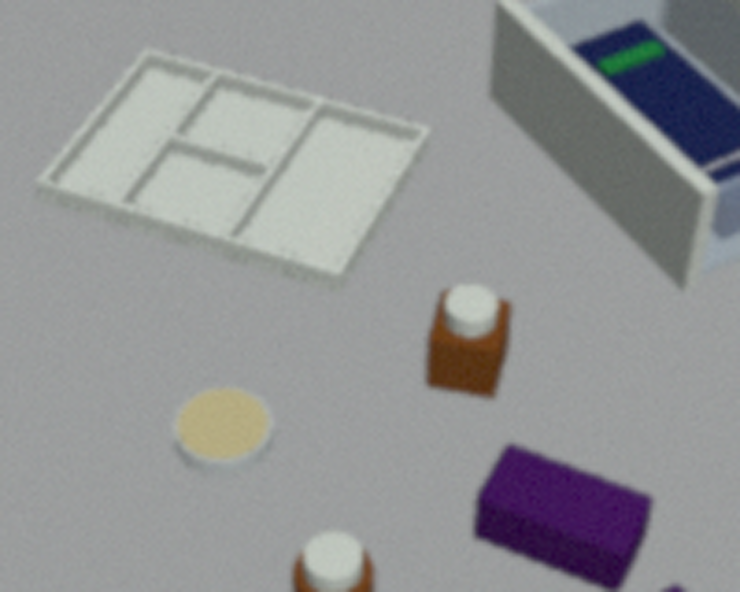

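```bash
python3 - <<'E'
from h import *
S=lambda p,s,o:np.array(p)/s+np.array(o)
sl=lambda x,y:S((x,y),4,(85,150)); sr=lambda x,y:S((x,y),3.3,(265,190)); dl=lambda x,y:S((x,y),3.3,(240,230)); dr=lambda x,y:S((x,y),3.7,(180,100))
def show(t,n,pts,z):
    q=np.array([plane(n,p,z) for p in pts])[:,:2]; print(t,n,q.round(4).tolist(),'mean',q.mean(0).round(4)); return q
for n,p in(("scene",[sr(283,186),sr(573,72),sr(770,237),sr(457,388)]),("side",[dr(428,130),dr(148,50),dr(42,182),dr(342,275)])):
    q=show("caddy",n,p,.018); print([np.linalg.norm(q[i]-q[i-1]).round(4) for i in range(4)],[np.degrees(np.arctan2(*(q[i]-q[i-1])[::-1])).round(1) for i in range(4)])
show("rack","scene",[sl(262,253),sl(430,257),sl(413,318),sl(237,312)],.04)
show("rack","side",[dl(403,93),dl(510,190),dl(352,130),dl(450,238)],.04)
for a,b in ((sl(459,58),dl(178,262)),(sl(676,108),dl(100,68))):
    show("jar","scene",[a],.06);show("jar","side",[b],.06)
show("comb","side",[dl(470,352),dl(637,312)],.038)
show("comb foot teeth","side",[dl(483,431),dl(638,392)],.006)
show("comb","scene",[sl(180,188),sl(35,300)],.038)
show("scr","scene",[sl(183,63),sl(350,68)],.038)
show("sq","side",[dr(472,305)],.06);show("dish","side",[dr(223,425)],.014)
show("block","scene",[sl(480,308),sl(648,262),sl(668,312),sl(500,362)],.04)
E
```

```text
caddy scene [[0.5672, 0.093], [0.4217, 0.2563], [0.5361, 0.3572], [0.6812, 0.195]] mean [0.5515 0.2254]
[np.float64(0.1529), np.float64(0.2187), np.float64(0.1525), np.float64(0.2176)] [np.float64(-138.2), np.float64(131.7), np.float64(41.4), np.float64(-48.2)]
caddy side [[0.675, 0.188], [0.5296, 0.353], [0.4154, 0.2497], [0.5622, 0.0845]] mean [0.5455 0.2188]
[np.float64(0.1531), np.float64(0.2199), np.float64(0.154), np.float64(0.221)] [np.float64(42.5), np.float64(131.4), np.float64(-137.9), np.float64(-48.4)]
rack scene [[0.6018, -0.3085], [0.5827, -0.225], [0.625, -0.2139], [0.6433, -0.2984]] mean [ 0.6132 -0.2615]
rack side [[0.6176, -0.2227], [0.6377, -0.3059], [0.5764, -0.2326], [0.5897, -0.3177]] mean [ 0.6054 -0.2697]
jar scene [[0.4443, -0.269]] mean [ 0.4443 -0.269 ]
jar side [[0.44, -0.2764]] mean [ 0.44   -0.2764]
jar scene [[0.4577, -0.1354]] mean [ 0.4577 -0.1354]
jar side [[0.4545, -0.1424]] mean [ 0.4545 -0.1424]
comb side [[0.5631, -0.3792], [0.6579, -0.3978]] mean [ 0.6105 -0.3885]
comb foot teeth side [[0.5577, -0.4099], [0.6465, -0.427]] mean [ 0.6021 -0.4184]
comb scene [[0.5649, -0.3791], [0.6598, -0.4008]] mean [ 0.6123 -0.3899]
scr scene [[0.462, -0.4412], [0.4415, -0.3432]] mean [ 0.4518 -0.3922]
sq side [[0.6051, -0.0092]] mean [ 0.6051 -0.0092]
dish side [[0.4472, 0.0036]] mean [0.4472 0.0036]
block scene [[0.6103, -0.1855], [0.558, -0.1177], [0.5894, -0.0965], [0.6413, -0.1616]] mean [ 0.5997 -0.1403]
```

```bash
cat >> h.py <<'E'
def yaw(obs):
    y=R.from_quat(obs["ee_rot"]).as_matrix()[:,1];return np.degrees(np.arctan2(y[1],y[0]))
def plan(target,yawt,n=None,turn=None):
    """target xyz, yawt: world angle of tool y. prints rows assuming shift first, then turn, tool down"""
    o=manip.get_obs();M=R.from_quat(o["ee_rot"]).as_matrix();p=o["position"].copy()
    Mt=np.eye(3);a=np.radians(yawt);Mt[:,1]=[np.cos(a),np.sin(a),0];Mt[:,2]=[0,0,-1];Mt[:,0]=np.cross(Mt[:,1],Mt[:,2])
    rv=(R.from_matrix(M).inv()*R.from_matrix(Mt)).as_rotvec()
    d=np.array(target)-p
    k=max(np.linalg.norm(d)/.048,np.degrees(np.linalg.norm(rv))/8.5)
    n=n or int(np.ceil(k)); print("pos",p,"yaw %.1f"%yaw(o),"need %.1f rows, using %d; z-tilt"%(k,n),M[:,2])
    for i in range(n):
        Mi=(R.from_matrix(M)*R.from_rotvec(rv*i/n)).as_matrix()
        print((Mi.T@(d/n)/.08).round(3),(rv/n/(np.pi/4)).round(3))
E
python3 - <<'E'
from h import *
plan([.48,.22,.25],-12,10)
E
```

```text
pos [0.2094 0.5886 0.2527] yaw 70.4 need 9.7 rows, using 10; z-tilt [-0.0003 -0.0009 -1.    ]
[-0.473 -0.321  0.004] [-0.     0.     0.183]
[-0.514 -0.25   0.004] [-0.     0.     0.183]
[-0.545 -0.173  0.004] [-0.     0.     0.183]
[-0.564 -0.093  0.004] [-0.     0.     0.183]
[-0.572 -0.012  0.004] [-0.     0.     0.183]
[-0.567  0.07   0.004] [-0.     0.     0.183]
[-0.551  0.151  0.003] [-0.     0.     0.183]
[-0.524  0.228  0.003] [-0.     0.     0.183]
[-0.486  0.301  0.003] [-0.     0.     0.183]
[-0.438  0.368  0.003] [-0.     0.     0.183]
```

```bash
python3 -m crank '[[1,[-0.47,-0.32,0],[0,0,0.183]],[1,[-0.51,-0.25,0],[0,0,0.183]],[1,[-0.545,-0.17,0],[0,0,0.183]],[1,[-0.565,-0.09,0],[0,0,0.183]],[1,[-0.57,-0.01,0],[0,0,0.183]]]' 40
python3 -m crank '[[1,[-0.57,0.07,0],[0,0,0.183]],[1,[-0.55,0.15,0],[0,0,0.183]],[1,[-0.525,0.23,0],[0,0,0.183]],[1,[-0.485,0.3,0],[0,0,0.183]],[1,[-0.44,0.37,0],[0,0,0.183]]]'
python3 - <<'E'
from h import *
o=manip.get_obs();im=manip.camera("wrist");cv2.imwrite("pics/w1.png",im);np.savez("pics/w1.npz",**o)
plan([.6,-.31,.25],-101.3)
C=np.array([.5485,.222]);a=np.radians(-48.3);X=np.array([np.cos(a),np.sin(a)]);Y=np.array([-X[1],X[0]])
q=[np.r_[C+sx*.112*X+sy*.0785*Y,.018] for sx,sy in((-1,-1),(1,-1),(1,1),(-1,1))];print(wproj(q,o).round())
E
```

```text
clock: 0.65
position: [0.3456, 0.4036, 0.2532]
ee_rot: [0.508, 0.861, 0.0, -0.0]
ft_force: [0.4, 0.8, 0.5]
grip_width: 1.004
clock: 1.15
position: [0.4811, 0.2192, 0.2533]
ee_rot: [0.779, 0.628, 0.0, -0.0]
ft_force: [0.5, 0.2, 0.3]
grip_width: 1.0
pos [0.4854 0.2114 0.2536] yaw -13.3 need 11.1 rows, using 12; z-tilt [ 0.0022 -0.0024 -1.    ]
[-0.501  0.241  0.005] [ 0.    -0.     0.163]
[-0.466  0.303  0.005] [ 0.    -0.     0.163]
[-0.424  0.36   0.005] [ 0.    -0.     0.163]
[-0.374  0.411  0.005] [ 0.    -0.     0.163]
[-0.319  0.456  0.005] [ 0.    -0.     0.163]
[-0.258  0.493  0.005] [ 0.    -0.     0.163]
[-0.193  0.522  0.005] [ 0.    -0.     0.163]
[-0.125  0.542  0.005] [ 0.    -0.     0.163]
[-0.055  0.553  0.004] [ 0.    -0.     0.163]
[0.016 0.556 0.004] [ 0.    -0.     0.163]
[0.087 0.549 0.004] [ 0.    -0.     0.163]
[0.157 0.534 0.004] [ 0.    -0.     0.163]
[[213. 167.]
 [364. 272.]
 [443. 174.]
 [296.  51.]]
```

View pics/w1.png

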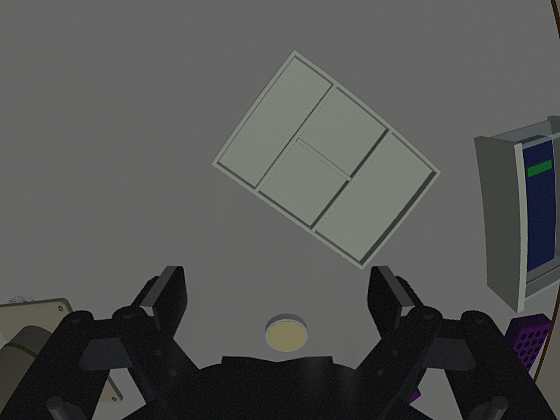

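```bash
python3 -m crank '[[1,[-0.5,0.24,0],[0,0,0.163]],[1,[-0.465,0.3,0],[0,0,0.163]],[1,[-0.425,0.36,0],[0,0,0.163]],[1,[-0.375,0.41,0],[0,0,0.163]],[1,[-0.32,0.455,0],[0,0,0.163]]]'
python3 -m crank '[[1,[-0.26,0.495,0],[0,0,0.163]],[1,[-0.195,0.52,0],[0,0,0.163]],[1,[-0.125,0.54,0],[0,0,0.163]],[1,[-0.055,0.555,0],[0,0,0.163]],[1,[0.015,0.555,0],[0,0,0.163]]]'
python3 - <<'E'
from h import *
plan([.6,-.33,.22],-101.3,5)
E
```

```text
clock: 1.7
position: [0.5327, 0.0034, 0.2533]
ee_rot: [0.936, 0.351, 0.0, -0.0]
ft_force: [0.6, 0.3, 0.8]
grip_width: 1.005
clock: 2.2
position: [0.5855, -0.2125, 0.2532]
ee_rot: [0.999, 0.039, 0.0, -0.0]
ft_force: [0.9, -0.0, 0.9]
grip_width: 0.998
pos [ 0.5855 -0.2125  0.2532] yaw -85.5 need 2.6 rows, using 5; z-tilt [ 0.      0.0003 -1.    ]
[0.013 0.296 0.083] [-0.   -0.    0.07]
[0.029 0.294 0.083] [-0.   -0.    0.07]
[0.045 0.292 0.083] [-0.   -0.    0.07]
[0.062 0.289 0.083] [-0.   -0.    0.07]
[0.077 0.286 0.083] [-0.   -0.    0.07]
```

```bash
python3 -m crank '[[1,[0.02,0.36,0.1],[0,0,0.08]],[1,[0.04,0.36,0.1],[0,0,0.08]],[1,[0.06,0.36,0.1],[0,0,0.08]],[1,[0.08,0.33,0.1],[0,0,0.08]],[1,[0,0,0],[0,0,0]]]'
python3 - <<'E'
from h import *
im=manip.camera("wrist");o=manip.get_obs();im=manip.camera("wrist");cv2.imwrite("pics/w2.png",im);np.savez("pics/w2.npz",**o)
print(o["position"],yaw(o))
E
```

```text
clock: 2.7
position: [0.5983, -0.3281, 0.2193]
ee_rot: [0.996, -0.087, -0.002, 0.001]
ft_force: [-1.0, 0.0, 0.2]
grip_width: 0.998
[ 0.5991 -0.3261  0.22  ] -99.8278850935049
```

View pics/w2.png

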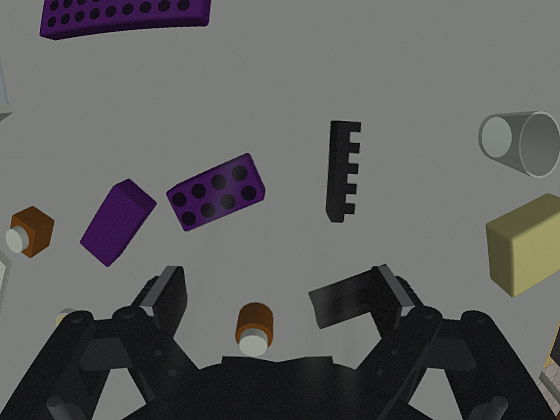

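```bash
python3 - <<'E'
import cv2,numpy as np
a=cv2.imread('pics/w2.png')
b=cv2.convertScaleAbs(a[100:240,150:400],alpha=2.0)
cv2.imwrite('pics/w2c.png',cv2.resize(b,None,fx=3.2,fy=3.2,interpolation=cv2.INTER_CUBIC))
E
```

```text
(no output)
```

View pics/w2c.png

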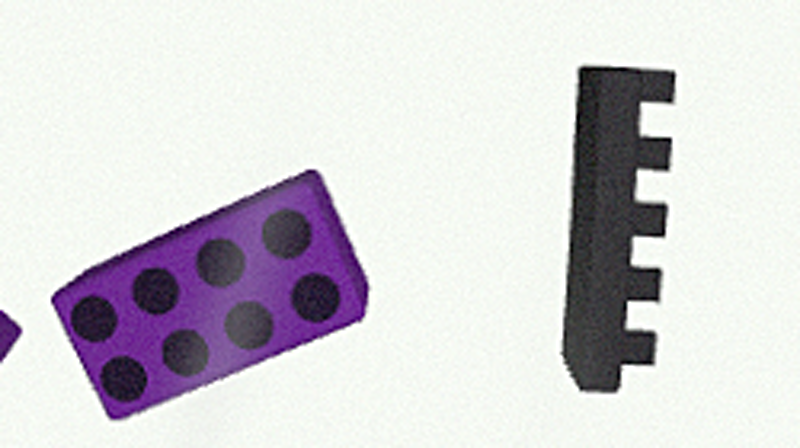

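```bash
python3 - <<'E'
from h import *
o=dict(np.load("pics/w2.npz"))
W=lambda x,y,z:wplane(np.array([x,y])/3.2+[150,100],z,o)[:2]
c=np.array([W(*p,.038) for p in((600,68),(640,72),(620,390),(582,390))]);print(c,c.mean(0))
d=(c[0]+c[1]-c[2]-c[3])/2;print("comb",np.linalg.norm(d),np.degrees(np.arctan2(d[1],d[0])),np.linalg.norm(c[0]-c[1]),np.linalg.norm(c[2]-c[3]))
t=np.array([W(*p,.006) for p in((672,84),(655,347))]);print('teeth',t,t.mean(0))
r=np.array([W(*p,.04) for p in((287,233),(220,262),(155,291),(93,319),(316,297),(249,324),(185,351),(123,378))]);print(r.mean(0))
d=r[0]+r[4]-r[3]-r[7];print("rack y",np.degrees(np.arctan2(d[1],d[0])),np.linalg.norm(d)/2)
E
```

```text
[[ 0.6589 -0.3943]
 [ 0.6562 -0.4059]
 [ 0.5604 -0.3878]
 [ 0.5625 -0.3759]] [ 0.6095 -0.391 ]
comb 0.09779004037908091 -10.775315624690899 0.011993383700420019 0.012060433689373394
teeth [[ 0.6493 -0.4231]
 [ 0.5619 -0.4067]] [ 0.6056 -0.4149]
[ 0.6086 -0.2663]
rack y -77.0756062910366 0.0663181586051122
```

```bash
python3 - <<'E'
from h import *
plan([.6095,-.390,.09],-100.8,4)
E
```

```text
pos [ 0.5998 -0.3246  0.2206] yaw -99.7 need 3.0 rows, using 4; z-tilt [-0.0012  0.0003 -1.    ]
[0.065 0.196 0.408] [-0.     0.     0.006]
[0.066 0.196 0.408] [-0.     0.     0.006]
[0.066 0.196 0.408] [-0.     0.     0.006]
[0.067 0.195 0.408] [-0.     0.     0.006]
```

```bash
python3 -m crank '[[0,[0.065,0.195,0.41],[0,0,0.006]],[0,[0.065,0.195,0.41],[0,0,0.006]],[0,[0.065,0.195,0.41],[0,0,0.006]],[0,[0.065,0.195,0.41],[0,0,0.006]],[0,[0,0,0],[0,0,0]]]'
python3 - <<'E'
from h import *
plan([.6095,-.390,.038],-100.8,3)
E
```

```text
clock: 3.3
position: [0.6076, -0.3886, 0.0851]
ee_rot: [0.996, -0.094, -0.003, -0.001]
ft_force: [-1.1, 0.3, -0.2]
grip_width: 0.502
pos [ 0.6076 -0.3886  0.0851] yaw -100.8 need 1.0 rows, using 3; z-tilt [-0.0061  0.0032 -1.    ]
[0.01  0.005 0.196] [-0.001  0.003  0.   ]
[0.01  0.004 0.196] [-0.001  0.003  0.   ]
[0.009 0.004 0.196] [-0.001  0.003  0.   ]
```

```bash
python3 -m crank '[[0,[0.01,0,0.2],[0,0,0]],[0,[0.01,0,0.2],[0,0,0]],[0,[0,0,0.15],[0,0,0]],[0,[0,0,0.06],[0,0,0]],[0,[0,0,0],[0,0,0]]]'
python3 - <<'E'
from h import *
o=manip.get_obs();im=manip.camera("wrist");cv2.imwrite("pics/w3.png",cv2.convertScaleAbs(im,alpha=1.8))
plan([.6095,-.390,.038],-100.8,3)
E
```

```text
clock: 3.8
position: [0.6111, -0.3893, 0.0406]
ee_rot: [0.996, -0.094, -0.0, -0.0]
ft_force: [-1.1, 1.2, -1.2]
grip_width: 0.5
pos [ 0.6113 -0.3897  0.0414] yaw -100.7 need 0.1 rows, using 3; z-tilt [ 0.0001  0.     -1.    ]
[-0.007  0.003  0.014] [-0. -0.  0.]
[-0.007  0.003  0.014] [-0. -0.  0.]
[-0.007  0.003  0.014] [-0. -0.  0.]
```

View pics/w3.png

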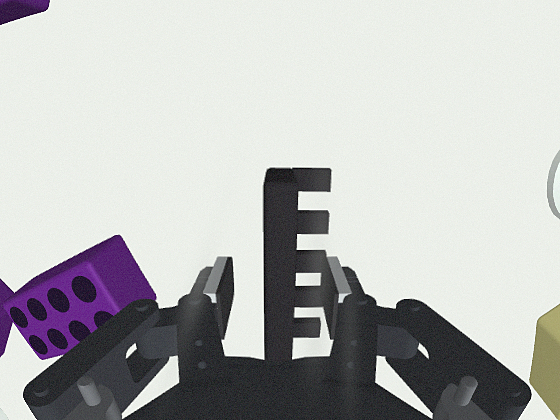

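```bash
python3 -m crank '[[-1,[-0.01,0,0.03],[0,0,0]],[-1,[0,0,0],[0,0,0]],[-1,[0,0,0],[0,0,0]],[-1,[0,0,0],[0,0,0]],[-1,[0,0,0],[0,0,0]]]' 45
python3 -m crank '[[-1,[0,0,-0.2],[0,0,0]],[-1,[0,0,-0.3],[0,0,0]],[-1,[0,0,-0.4],[0,0,0]],[-1,[0,0,-0.4],[0,0,0]],[-1,[0,0,0],[0,0,0]]]'
python3 - <<'E'
from h import *
o=manip.get_obs();im=manip.camera("wrist");cv2.imwrite("pics/w4.png",cv2.convertScaleAbs(im,alpha=1.8))
plan([.48,.2,.18],-48.3)
E
```

```text
clock: 4.35
position: [0.6105, -0.3899, 0.0393]
ee_rot: [0.996, -0.094, 0.0, 0.0]
ft_force: [-1.3, 0.3, 3.3]
grip_width: 0.153
clock: 4.85
position: [0.6119, -0.3915, 0.1493]
ee_rot: [0.996, -0.094, 0.004, 0.002]
ft_force: [0.4, -0.4, -0.8]
grip_width: 0.152
pos [ 0.6112 -0.3908  0.1465] yaw -100.8 need 12.6 rows, using 13; z-tilt [ 0.0042 -0.0023 -1.    ]
[-0.23  -0.534 -0.034] [ 0.   -0.   -0.09]
[-0.192 -0.549 -0.034] [ 0.   -0.   -0.09]
[-0.153 -0.561 -0.034] [ 0.   -0.   -0.09]
[-0.113 -0.571 -0.033] [ 0.   -0.   -0.09]
[-0.072 -0.577 -0.033] [ 0.   -0.   -0.09]
[-0.032 -0.581 -0.033] [ 0.   -0.   -0.09]
[ 0.009 -0.582 -0.033] [ 0.   -0.   -0.09]
[ 0.05  -0.58  -0.033] [ 0.   -0.   -0.09]
[ 0.091 -0.575 -0.033] [ 0.   -0.   -0.09]
[ 0.131 -0.567 -0.033] [ 0.   -0.   -0.09]
[ 0.171 -0.556 -0.032] [ 0.   -0.   -0.09]
[ 0.21  -0.543 -0.032] [ 0.   -0.   -0.09]
[ 0.247 -0.527 -0.032] [ 0.   -0.   -0.09]
```

View pics/w4.png

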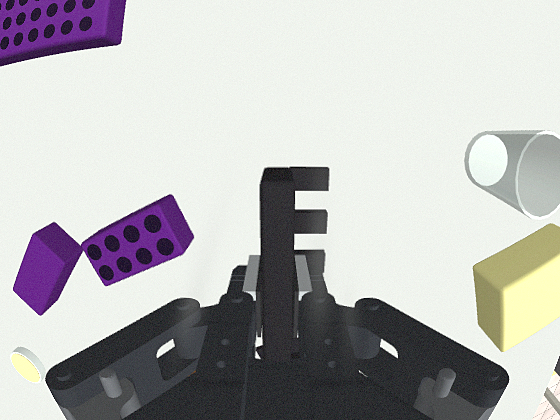

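```bash
python3 -m crank '[[-1,[-0.23,-0.535,-0.03],[0,0,-0.09]],[-1,[-0.19,-0.55,-0.03],[0,0,-0.09]],[-1,[-0.155,-0.56,-0.03],[0,0,-0.09]],[-1,[-0.115,-0.57,-0.03],[0,0,-0.09]],[-1,[-0.07,-0.58,-0.03],[0,0,-0.09]]]'
python3 -m crank '[[-1,[-0.03,-0.58,-0.03],[0,0,-0.09]],[-1,[0.01,-0.58,-0.03],[0,0,-0.09]],[-1,[0.05,-0.58,-0.03],[0,0,-0.09]],[-1,[0.09,-0.575,-0.03],[0,0,-0.09]],[-1,[0.13,-0.565,-0.03],[0,0,-0.09]]]'
python3 - <<'E'
from h import *
plan([.4886,.2892,.15],-48.3)
E
```

```text
clock: 5.4
position: [0.5587, -0.1604, 0.1544]
ee_rot: [0.996, 0.084, -0.0, -0.0]
ft_force: [1.5, 0.7, 0.5]
grip_width: 0.153
clock: 5.9
position: [0.5078, 0.066, 0.1669]
ee_rot: [0.966, 0.258, -0.0, -0.0]
ft_force: [0.9, 0.2, -1.7]
grip_width: 0.151
pos [0.5078 0.066  0.1669] yaw -60.1 need 4.7 rows, using 5; z-tilt [-0.0005  0.0002 -1.    ]
[ 0.237 -0.508  0.042] [-0.     0.    -0.052]
[ 0.257 -0.497  0.042] [-0.     0.    -0.052]
[ 0.278 -0.486  0.042] [-0.     0.    -0.052]
[ 0.297 -0.475  0.042] [-0.     0.    -0.052]
[ 0.317 -0.462  0.042] [-0.     0.    -0.052]
```

```bash
python3 -m crank '[[-1,[0.24,-0.51,0.04],[0,0,-0.052]],[-1,[0.26,-0.5,0.04],[0,0,-0.052]],[-1,[0.28,-0.48,0.04],[0,0,-0.052]],[-1,[0.29,-0.46,0.04],[0,0,-0.052]],[-1,[0.28,-0.4,0.04],[0,0,-0.052]]]'
python3 -m crank '[[-1,[0,0,0],[0,0,0]],[-1,[0,0,0],[0,0,0]],[-1,[0,0,0],[0,0,0]],[-1,[0,0,0],[0,0,0]],[-1,[0,0,0],[0,0,0]]]'
python3 - <<'E'
from h import *
o=manip.get_obs();im=manip.camera("wrist");cv2.imwrite("pics/w5.png",cv2.convertScaleAbs(im,alpha=1.6));np.savez("pics/w5.npz",**o)
plan([.4886,.2892,.15],-48.3,1)
E
```

```text
clock: 6.4
position: [0.4913, 0.283, 0.1504]
ee_rot: [0.935, 0.355, -0.0, -0.0]
ft_force: [0.7, -0.1, -0.6]
grip_width: 0.154
clock: 6.9
position: [0.4927, 0.2799, 0.1511]
ee_rot: [0.936, 0.353, 0.0, -0.0]
ft_force: [-0.8, -0.8, -0.3]
grip_width: 0.156
pos [0.4926 0.2801 0.1511] yaw -48.6 need 0.2 rows, using 1; z-tilt [ 0.0001  0.0002 -1.    ]
[ 0.038 -0.118  0.014] [-0.    -0.    -0.008]
```

View pics/w5.png

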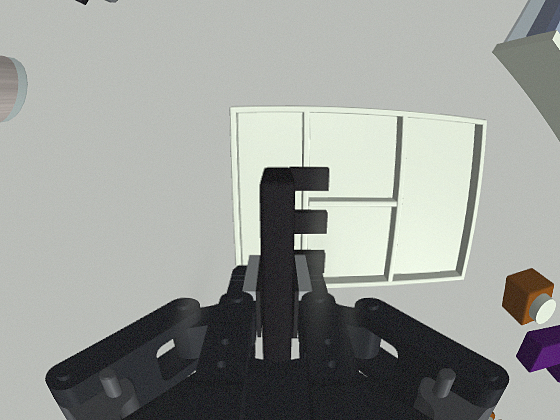

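```bash
python3 - <<'E'
import cv2
a=cv2.imread('pics/w5.png')
cv2.imwrite('pics/w5c.png',cv2.resize(a[95:295,220:500],None,fx=2.85,fy=2.85,interpolation=cv2.INTER_CUBIC))
E
```

```text
(no output)
```

View pics/w5c.png

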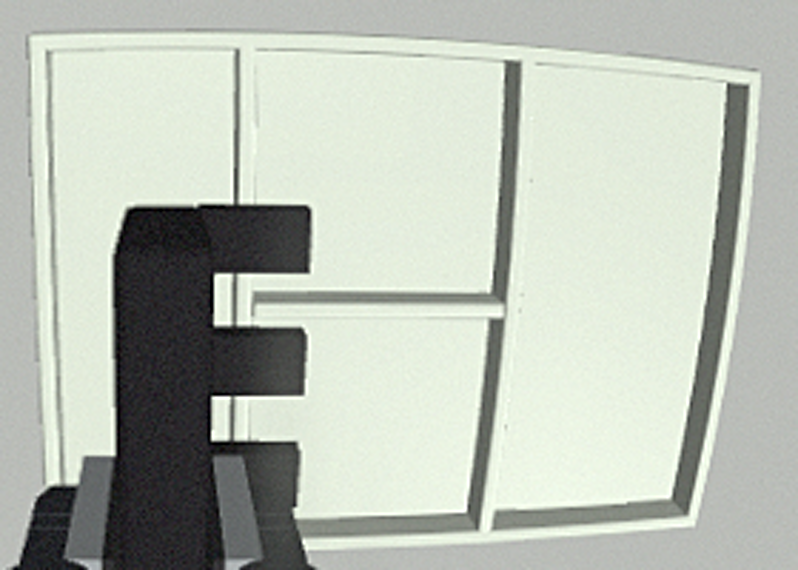

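```bash
cat >> h.py <<'E'
def fit2(local,world):
    L=np.array(local,float);W=np.array(world,float);l=L-L.mean(0);w=W-W.mean(0)
    a=np.arctan2((l[:,0]*w[:,1]-l[:,1]*w[:,0]).sum(),(l*w).sum());c,s=np.cos(a),np.sin(a);Rm=np.array([[c,-s],[s,c]])
    t=W.mean(0)-Rm@L.mean(0);res=W-(L@Rm.T+t);return np.degrees(a),t,res
E
python3 - <<'E'
from h import *
o=dict(np.load("pics/w5.npz"))
P=[(30,35,-112,78.5),(760,73,112,78.5),(693,524,112,-78.5),(237,50,-55,73.5),(255,50,-50,73.5),(253,309,-50,0),(503,310,26,0),(727,83,107,73.5)]
w=[wplane(np.array(p[:2])/2.85+[220,95],.018,o)[:2] for p in P]
a,t,r=fit2(np.array([p[2:] for p in P])/1000,w);print(a,t,r*1000)
X=np.array([np.cos(np.radians(a)),np.sin(np.radians(a))]);print("comb handle tgt",t-.090*X)
# teeth ends and handle in gripper frame check
w1=dict(np.load("pics/w1.npz"))
q=[wplane(p,.018,w1)[:2] for p in((213,163),(363,268),(439,173),(295,51))];print(fit2(np.array([(-112,-78.5),(112,-78.5),(112,78.5),(-112,78.5)])/1000,q))
E
```

```text
-48.16161108259197 [0.5453 0.2264] [[ 1.4123 -1.9316]
 [-0.2642 -1.4002]
 [ 0.5079  1.0704]
 [ 0.7608 -1.039 ]
 [ 0.7235 -0.9151]
 [ 1.5091 -0.4961]
 [ 0.658  -0.309 ]
 [-5.3074  5.0206]]
comb handle tgt [0.4853 0.2935]
(np.float64(-48.433308111114), array([0.5471, 0.2255]), array([[ 0.0029,  0.    ],
       [ 0.0014,  0.0031],
       [-0.0043, -0.0004],
       [-0.    , -0.0027]]))
```

```bash
python3 - <<'E'
from h import *
o=dict(np.load("pics/w5.npz"))
P=[(30,35,-112,78.5),(760,73,112,78.5),(693,524,112,-78.5),(237,50,-55,73.5),(255,50,-50,73.5),(253,309,-50,0),(503,310,26,0)]
w=[wplane(np.array(p[:2])/2.85+[220,95],.018,o)[:2] for p in P]
a,t,r=fit2(np.array([p[2:] for p in P])/1000,w);print(a,t,r*1000)
plan([.486,.292,.08],-48.2,4)
E
```

```text
-48.35992865437513 [0.546  0.2258] [[ 0.2644 -1.3473]
 [-0.8335 -0.2998]
 [ 0.3004  1.7654]
 [-0.2283 -0.3362]
 [-0.2527 -0.2009]
 [ 0.7022  0.0283]
 [ 0.0475  0.3905]]
pos [0.4926 0.2801 0.1511] yaw -48.6 need 1.5 rows, using 4; z-tilt [ 0.0001  0.0002 -1.    ]
[ 0.009 -0.041  0.222] [-0.    -0.    -0.002]
[ 0.009 -0.041  0.222] [-0.    -0.    -0.002]
[ 0.009 -0.041  0.222] [-0.    -0.    -0.002]
[ 0.009 -0.041  0.222] [-0.    -0.    -0.002]
```

```bash
python3 -m crank '[[-1,[0.01,-0.08,0.2],[0,0,0]],[-1,[0.01,-0.08,0.3],[0,0,0]],[-1,[0.01,0,0.25],[0,0,0]],[-1,[0,0,0.14],[0,0,0]],[-1,[0,0,0],[0,0,0]]]'
python3 -m crank '[[-1,[0,0,0],[0,0,0]],[-1,[0,0,0],[0,0,0]],[-1,[0,0,0],[0,0,0]],[-1,[0,0,0],[0,0,0]],[-1,[0,0,0],[0,0,0]]]'
python3 - <<'E'
from h import *
o=manip.get_obs();im=manip.camera("wrist");cv2.imwrite("pics/w6.png",cv2.convertScaleAbs(im,alpha=1.6));np.savez("pics/w6.npz",**o)
plan([.486,.2925,.046],-48.3,2)
E
```

```text
clock: 7.45
position: [0.4851, 0.2912, 0.0785]
ee_rot: [0.935, 0.354, -0.001, 0.0]
ft_force: [0.5, 0.2, -0.8]
grip_width: 0.152
clock: 7.95
position: [0.4858, 0.2922, 0.08]
ee_rot: [0.935, 0.354, 0.0, -0.0]
ft_force: [0.1, 0.3, -0.4]
grip_width: 0.151
pos [0.4857 0.2922 0.0799] yaw -48.6 need 0.7 rows, using 2; z-tilt [ 0.0002  0.0004 -1.    ]
[ 0.003 -0.     0.212] [-0.    -0.    -0.003]
[ 0.003 -0.     0.212] [-0.    -0.    -0.003]
```

View pics/w6.png

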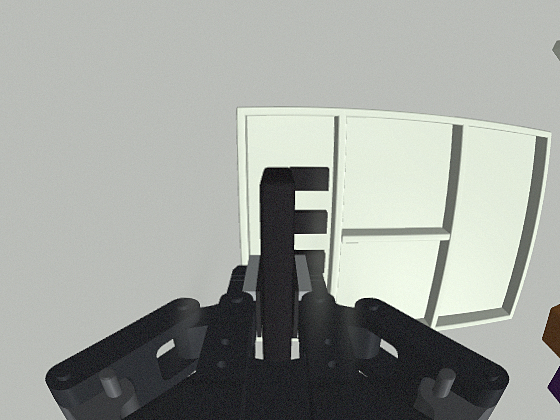

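```bash
python3 -m crank '[[-1,[0.01,0,0.12],[0,0,0]],[-1,[0,0,0.13],[0,0,0]],[-1,[0,0,0.1],[0,0,0]],[-1,[0,0,0.06],[0,0,0]],[-1,[0,0,0],[0,0,0]]]'
python3 -m crank '[[-1,[0,0,0.02],[0,0,0]],[-1,[0,0,0.02],[0,0,0]],[-1,[0,0,0],[0,0,0]],[-1,[0,0,0],[0,0,0]],[-1,[0,0,0],[0,0,0]]]'
```

```text
clock: 8.5
position: [0.4857, 0.2922, 0.0458]
ee_rot: [0.935, 0.354, -0.001, 0.0]
ft_force: [0.5, -0.6, -0.6]
grip_width: 0.153
clock: 9.0
position: [0.4863, 0.2927, 0.0439]
ee_rot: [0.935, 0.354, 0.0, -0.0]
ft_force: [0.5, 0.7, 0.3]
grip_width: 0.154
```

```bash
python3 -m crank '[[-1,[0,0,0.01],[0,0,0]],[-1,[0,0,0],[0,0,0]],[-0.45,[0,0,0],[0,0,0]],[-0.45,[0,0,0],[0,0,0]],[-0.45,[0,0,0],[0,0,0]]]'
python3 -m crank '[[-0.45,[0,0,-0.1],[0,0,0]],[-0.45,[0,0,-0.3],[0,0,0]],[-0.45,[0,0,-0.6],[0,0,0]],[-0.45,[0,0,-0.6],[0,0,0]],[0.5,[0,0,0],[0,0,0]]]'
python3 - <<'E'
from h import *
im=manip.camera("side");cv2.imwrite("pics/d7.png",cv2.resize(im[90:230,170:430],None,fx=3,fy=3,interpolation=cv2.INTER_CUBIC))
im=manip.camera("wrist");cv2.imwrite("pics/w7.png",cv2.convertScaleAbs(im,alpha=1.6))
plan([.60,-.2,.18],13,14)
E
```

```text
clock: 9.5
position: [0.4863, 0.2926, 0.0429]
ee_rot: [0.935, 0.354, -0.0, -0.0]
ft_force: [-0.3, -0.8, -1.3]
grip_width: 0.277
clock: 10.0
position: [0.4893, 0.2941, 0.1782]
ee_rot: [0.935, 0.353, 0.005, -0.002]
ft_force: [1.6, -0.0, -0.1]
grip_width: 0.43
pos [0.4868 0.293  0.1727] yaw -48.6 need 10.5 rows, using 14; z-tilt [ 0.0021  0.0023 -1.    ]
[-0.215  0.397 -0.007] [ 0.    -0.    -0.098]
[-0.245  0.379 -0.007] [ 0.    -0.    -0.098]
[-0.274  0.359 -0.007] [ 0.    -0.    -0.098]
[-0.3    0.337 -0.007] [ 0.    -0.    -0.098]
[-0.325  0.313 -0.007] [ 0.    -0.    -0.098]
[-0.348  0.287 -0.007] [ 0.    -0.    -0.098]
[-0.369  0.26  -0.007] [ 0.    -0.    -0.098]
[-0.388  0.231 -0.007] [ 0.    -0.    -0.098]
[-0.405  0.2   -0.007] [ 0.    -0.    -0.098]
[-0.419  0.169 -0.007] [ 0.    -0.    -0.098]
[-0.431  0.136 -0.007] [ 0.    -0.    -0.098]
[-0.44   0.103 -0.007] [ 0.    -0.    -0.098]
[-0.446  0.068 -0.007] [ 0.    -0.    -0.098]
[-0.45   0.034 -0.007] [ 0.    -0.    -0.098]
```

View pics/w7.png

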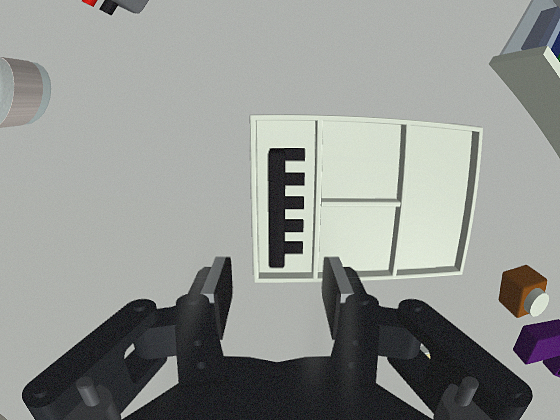

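View pics/d7.png

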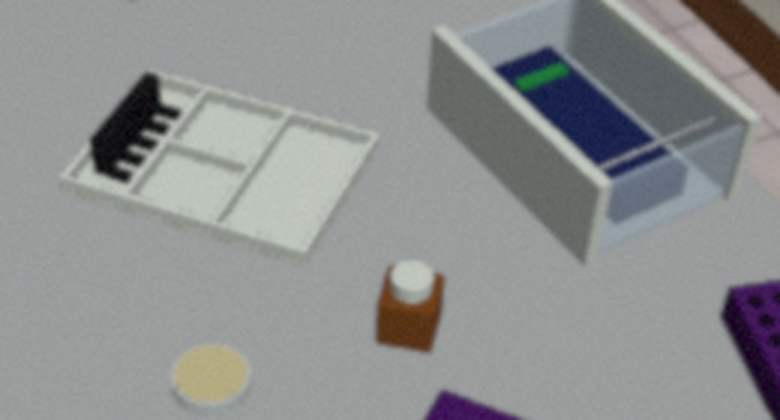

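```bash
python3 -m crank '[[0.5,[-0.235,0.44,0],[0,0,-0.105]],[0.5,[-0.27,0.42,0],[0,0,-0.105]],[0.5,[-0.305,0.395,0],[0,0,-0.105]],[0.5,[-0.335,0.37,0],[0,0,-0.105]],[0.5,[-0.365,0.34,0],[0,0,-0.105]]]'
python3 - <<'E'
from h import *
plan([.603,-.262,.18],13,9)
E
```

```text
clock: 10.6
position: [0.5318, 0.0966, 0.1699]
ee_rot: [0.842, 0.539, -0.001, -0.0]
ft_force: [0.5, 0.5, -0.2]
grip_width: 0.749
pos [0.5318 0.0966 0.1699] yaw -24.7 need 7.6 rows, using 9; z-tilt [-0.0018 -0.0006 -1.    ]
[-0.411  0.298 -0.014] [-0.     0.    -0.093]
[-0.432  0.267 -0.014] [-0.     0.    -0.093]
[-0.45   0.235 -0.014] [-0.     0.    -0.093]
[-0.466  0.202 -0.014] [-0.     0.    -0.093]
[-0.48   0.167 -0.014] [-0.     0.    -0.093]
[-0.491  0.131 -0.014] [-0.     0.    -0.093]
[-0.499  0.095 -0.014] [-0.     0.    -0.093]
[-0.504  0.059 -0.014] [-0.     0.    -0.093]
[-0.507  0.021 -0.014] [-0.     0.    -0.093]
```

```bash
python3 -m crank '[[0.8,[-0.41,0.3,-0.014],[0,0,-0.093]],[0.8,[-0.43,0.265,-0.014],[0,0,-0.093]],[0.8,[-0.45,0.235,-0.014],[0,0,-0.093]],[0.8,[-0.465,0.2,-0.014],[0,0,-0.093]],[0.8,[-0.48,0.165,-0.014],[0,0,-0.093]]]'
python3 -m crank '[[0.8,[-0.49,0.13,-0.014],[0,0,-0.09]],[0.8,[-0.5,0.095,-0.014],[0,0,-0.09]],[0.8,[-0.48,0.06,-0.014],[0,0,-0.085]],[0.8,[-0.3,0.02,0],[0,0,-0.06]],[0.8,[0,0,0],[0,0,0]]]'
python3 - <<'E'
from h import *
o=manip.get_obs();im=manip.camera("wrist");cv2.imwrite("pics/w8.png",cv2.convertScaleAbs(im,alpha=1.6));np.savez("pics/w8.npz",**o)
plan([.6086,-.2663,.10],13,3)
E
```

```text
clock: 11.1
position: [0.5703, -0.1022, 0.1754]
ee_rot: [0.73, 0.683, -0.001, -0.001]
ft_force: [0.9, -0.1, 0.2]
grip_width: 0.897
clock: 11.6
position: [0.597, -0.2465, 0.1785]
ee_rot: [0.64, 0.768, -0.002, -0.0]
ft_force: [-1.3, -1.1, -0.4]
grip_width: 0.904
pos [ 0.5974 -0.2438  0.1784] yaw 10.4 need 1.7 rows, using 3; z-tilt [-0.0026 -0.0002 -1.    ]
[-0.101  0.03   0.327] [-0.001 -0.    -0.019]
[-0.101  0.028  0.327] [-0.001 -0.    -0.019]
[-0.101  0.026  0.327] [-0.001 -0.    -0.019]
```

View pics/w8.png

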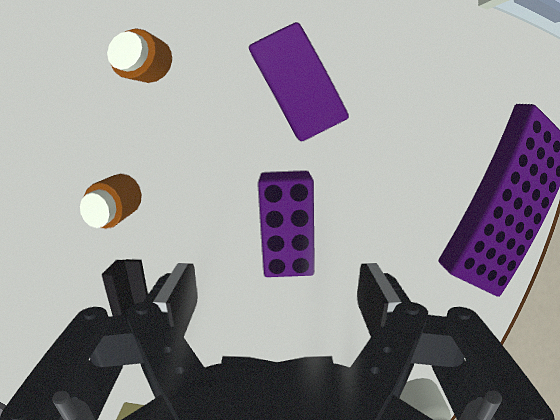

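```bash
python3 - <<'E'
from h import *
o=dict(np.load("pics/w8.npz"));im=cv2.imread("pics/w8.png")
r=np.array([wplane(p,.04,o)[:2] for p in((273,193),(300,192),(275,218),(300,218),(275,243),(300,242),(276,268),(300,266))]);print(r.mean(0))
d=r[0]+r[1]-r[6]-r[7];print(np.degrees(np.arctan2(d[1],d[0]))-90)
m=(im.min(2)>225).astype(np.uint8);n,l,s,c=cv2.connectedComponentsWithStats(m)
for i in range(1,n):
    if 500<s[i,4]<3000: print(c[i],s[i],wplane(c[i],.06,o))
plan([*r.mean(0),.09],np.degrees(np.arctan2(d[1],d[0]))-90,4)
E
```

```text
[ 0.6093 -0.2658]
12.128248628415221
[124.0613  50.0092] [107  32  35  37 979] [ 0.4559 -0.1376  0.06  ]
[ 94.0557 210.3329] [ 80 194  29  34 754] [ 0.4418 -0.2722  0.06  ]
pos [ 0.5974 -0.2438  0.1784] yaw 10.4 need 1.9 rows, using 4; z-tilt [-0.0026 -0.0002 -1.    ]
[-0.074  0.025  0.276] [-0.001 -0.    -0.01 ]
[-0.075  0.024  0.276] [-0.001 -0.    -0.01 ]
[-0.075  0.023  0.276] [-0.001 -0.    -0.01 ]
[-0.075  0.022  0.276] [-0.001 -0.    -0.01 ]
```

```bash
python3 -m crank '[[0.8,[-0.08,0.025,0.27],[0,0,-0.012]],[0.8,[-0.08,0.025,0.27],[0,0,-0.012]],[0.8,[-0.08,0.025,0.27],[0,0,-0.012]],[0.8,[-0.05,0.02,0.27],[0,0,-0.01]],[0.8,[0,0,0],[0,0,0]]]'
python3 - <<'E'
from h import *
plan([.609,-.266,.036],12.6,3)
E
```

```text
clock: 12.15
position: [0.6089, -0.261, 0.0896]
ee_rot: [0.624, 0.781, -0.001, -0.003]
ft_force: [-0.5, -0.2, -0.1]
grip_width: 0.903
pos [ 0.6089 -0.261   0.0896] yaw 12.7 need 1.1 rows, using 3; z-tilt [-0.0059  0.0025 -1.    ]
[-0.021 -0.003  0.223] [-0.002 -0.002  0.001]
[-0.021 -0.003  0.223] [-0.002 -0.002  0.001]
[-0.021 -0.004  0.224] [-0.002 -0.002  0.001]
```

```bash
python3 -m crank '[[0.8,[-0.03,0,0.25],[0,0,0]],[0.8,[-0.02,0,0.22],[0,0,0]],[0.8,[0,0,0.15],[0,0,0]],[0.8,[0,0,0.06],[0,0,0]],[0.8,[0,0,0],[0,0,0]]]'
python3 - <<'E'
from h import *
o=manip.get_obs();im=manip.camera("wrist");cv2.imwrite("pics/w9.png",cv2.convertScaleAbs(im,alpha=1.6))
plan([.609,-.266,.036],12.6,1)
E
```

```text
clock: 12.65
position: [0.6112, -0.2667, 0.0386]
ee_rot: [0.625, 0.781, -0.0, -0.001]
ft_force: [-0.0, -0.0, 0.7]
grip_width: 0.899
pos [ 0.6116 -0.267   0.0393] yaw 12.7 need 0.1 rows, using 1; z-tilt [ 0.      0.0001 -1.    ]
[ 0.019 -0.029  0.041] [ 0.    -0.     0.002]
```

View pics/w9.png

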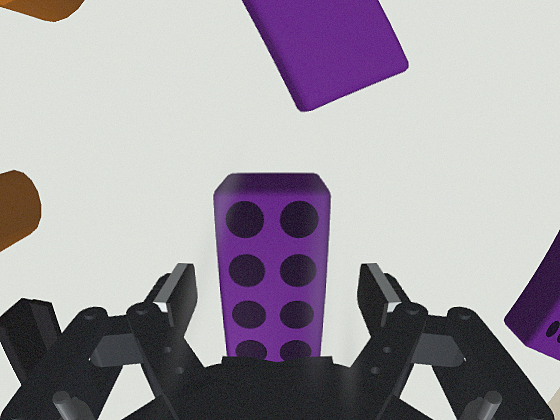

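```bash
python3 -m crank '[[0.8,[0.02,-0.03,0.04],[0,0,0]],[-1,[0,0,0],[0,0,0]],[-1,[0,0,0],[0,0,0]],[-1,[0,0,0],[0,0,0]],[-1,[0,0,0],[0,0,0]]]' 60
python3 -m crank '[[-1,[0,0,0],[0,0,0]],[-1,[0,0,-0.2],[0,0,0]],[-1,[0,0,-0.4],[0,0,0]],[-1,[0,0,-0.5],[0,0,0]],[-1,[0,0,-0.4],[0,0,0]]]'
python3 - <<'E'
from h import *
C=np.array([.546,.2255]);a=np.radians(-48.3);X=np.array([np.cos(a),np.sin(a)]);t=C+.071*X;print(t)
plan([*t,.17],-48.3)
E
```

```text
clock: 13.2
position: [0.6092, -0.2663, 0.0365]
ee_rot: [0.625, 0.781, 0.0, 0.0]
ft_force: [-0.0, -0.1, 5.3]
grip_width: 0.531
clock: 13.7
position: [0.6088, -0.2664, 0.1587]
ee_rot: [0.625, 0.781, 0.0, 0.001]
ft_force: [0.0, -0.7, -0.1]
grip_width: 0.526
[0.5932 0.1725]
pos [ 0.6088 -0.2664  0.1587] yaw 12.7 need 9.2 rows, using 10; z-tilt [ 0.0011 -0.0004 -1.    ]
[ 0.54   0.101 -0.014] [0.    0.    0.135]
[ 0.547  0.043 -0.014] [0.    0.    0.135]
[ 0.549 -0.015 -0.014] [0.    0.    0.135]
[ 0.544 -0.073 -0.014] [0.    0.    0.135]
[ 0.533 -0.131 -0.014] [0.    0.    0.135]
[ 0.516 -0.186 -0.014] [0.    0.    0.135]
[ 0.494 -0.24  -0.014] [0.    0.    0.135]
[ 0.465 -0.291 -0.014] [0.    0.    0.135]
[ 0.432 -0.339 -0.014] [0.    0.    0.135]
[ 0.393 -0.383 -0.014] [0.    0.    0.135]
```

```bash
python3 -m crank '[[-1,[0.54,0.1,0],[0,0,0.135]],[-1,[0.545,0.045,0],[0,0,0.135]],[-1,[0.55,-0.015,0],[0,0,0.135]],[-1,[0.545,-0.075,0],[0,0,0.135]],[-1,[0.535,-0.13,0],[0,0,0.135]]]'
python3 -m crank '[[-1,[0.515,-0.185,0],[0,0,0.135]],[-1,[0.495,-0.24,0],[0,0,0.135]],[-1,[0.465,-0.29,0],[0,0,0.135]],[-1,[0.43,-0.34,0],[0,0,0.135]],[-1,[0.3,-0.3,0],[0,0,0.1]]]'
python3 -m crank '[[-1,[0,0,0],[0,0,0]],[-1,[0,0,0],[0,0,0]],[-1,[0,0,0],[0,0,0]],[-1,[0,0,0],[0,0,0]],[-1,[0,0,0],[0,0,0]]]'
python3 - <<'E'
from h import *
o=manip.get_obs();im=manip.camera("wrist");cv2.imwrite("pics/w10.png",cv2.convertScaleAbs(im,alpha=1.6));np.savez("pics/w10.npz",**o)
plan([.5932,.1725,.1],-48.3,3)
E
```

```text
clock: 14.2
position: [0.6003, -0.0449, 0.1567]
ee_rot: [0.809, 0.588, 0.0, -0.0]
ft_force: [1.0, 0.0, -0.6]
grip_width: 0.525
clock: 14.7
position: [0.5916, 0.166, 0.1566]
ee_rot: [0.929, 0.37, 0.0, -0.001]
ft_force: [0.6, 0.1, -1.4]
grip_width: 0.526
clock: 15.2
position: [0.5925, 0.1615, 0.1561]
ee_rot: [0.929, 0.37, 0.0, -0.0]
ft_force: [-0.2, 1.2, -1.8]
grip_width: 0.529
pos [0.5924 0.1618 0.156 ] yaw -46.6 need 1.2 rows, using 3; z-tilt [ 0.0001  0.0001 -1.    ]
[ 0.033 -0.03   0.233] [-0.    -0.     0.013]
[ 0.033 -0.031  0.233] [-0.    -0.     0.013]
[ 0.032 -0.031  0.233] [-0.    -0.     0.013]
```

View pics/w10.png

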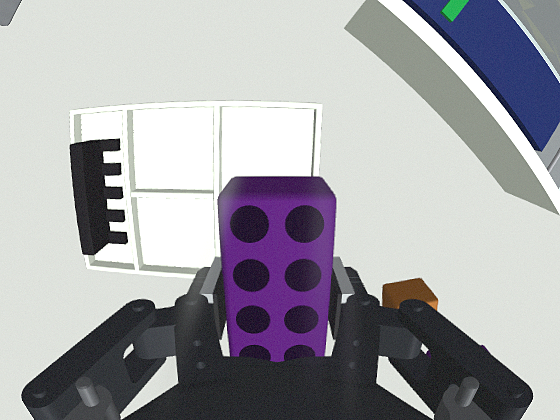

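```bash
python3 - <<'E'
from h import *
print(plane("side",(370,172),0),plane("side",(315,125),0), plane("scene",(270,352),0),plane("scene",(431,330),0))
o=dict(np.load("pics/w10.npz"))
P=[(70,110,-112,78.5),(322,103,112,78.5),(216,106,28.5,76),(131,195,-50,0),(213,192,26,0),(85,270,-112,-78.5)]
w=[wplane(p[:2],.018,o)[:2] for p in P]
print(fit2(np.array([p[2:] for p in P])/1000,w))
E
```

```text
[0.7884 0.0079 0.    ] [ 0.7503  0.222  -0.    ] [0.8038 0.0031 0.    ] [0.6996 0.2422 0.    ]
(np.float64(-48.33099415903969), array([0.5461, 0.2252]), array([[ 0.0009, -0.0015],
       [-0.0002,  0.0003],
       [-0.0017, -0.0012],
       [ 0.0003, -0.0009],
       [ 0.0026,  0.0026],
       [-0.0018,  0.0006]]))
```

```bash
python3 -m crank '[[-1,[0.03,-0.03,0.2],[0,0,0.013]],[-1,[0.035,-0.03,0.25],[0,0,0.013]],[-1,[0.035,-0.03,0.2],[0,0,0.013]],[-1,[0,0,0.1],[0,0,0]],[-1,[0,0,0],[0,0,0]]]'
python3 -m crank '[[-1,[0,0,0],[0,0,0]],[-1,[0,0,0],[0,0,0]],[-1,[0,0,0],[0,0,0]],[-1,[0,0,0],[0,0,0]],[-1,[0,0,0],[0,0,0]]]'
python3 - <<'E'
from h import *
o=manip.get_obs();im=manip.camera("wrist");cv2.imwrite("pics/w11.png",cv2.convertScaleAbs(im,alpha=1.6));np.savez("pics/w11.npz",**o)
plan([.5932,.1725,.0405],-48.3,3)
E
```

```text
clock: 15.75
position: [0.5925, 0.1732, 0.0942]
ee_rot: [0.934, 0.356, -0.001, 0.0]
ft_force: [0.3, -0.0, -0.9]
grip_width: 0.526
clock: 16.25
position: [0.5934, 0.1735, 0.0962]
ee_rot: [0.934, 0.356, 0.0, -0.0]
ft_force: [0.2, 0.2, -0.5]
grip_width: 0.524
pos [0.5933 0.1735 0.096 ] yaw -48.2 need 1.2 rows, using 3; z-tilt [ 0.0002  0.0003 -1.    ]
[-0.003  0.003  0.231] [-0. -0.  0.]
[-0.003  0.003  0.231] [-0. -0.  0.]
[-0.003  0.003  0.231] [-0. -0.  0.]
```

View pics/w11.png

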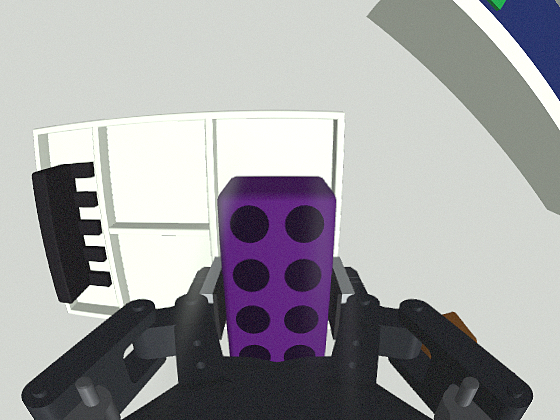

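```bash
python3 -m crank '[[-1,[0,0,0.2],[0,0,0]],[-1,[0,0,0.22],[0,0,0]],[-1,[0,0,0.15],[0,0,0]],[-1,[0,0,0.08],[0,0,0]],[-1,[0,0,0],[0,0,0]]]'
python3 -m crank '[[-1,[0,0,0.015],[0,0,0]],[-1,[0,0,0.015],[0,0,0]],[-1,[0,0,0],[0,0,0]],[-1,[0,0,0],[0,0,0]],[-1,[0,0,0],[0,0,0]]]'
```

```text
clock: 16.8
position: [0.5926, 0.1732, 0.0426]
ee_rot: [0.934, 0.356, -0.001, 0.0]
ft_force: [-0.5, -0.2, -1.2]
grip_width: 0.529
clock: 17.3
position: [0.5934, 0.1735, 0.0417]
ee_rot: [0.934, 0.356, 0.0, -0.0]
ft_force: [0.5, 0.0, -1.0]
grip_width: 0.526
```

```bash
python3 -m crank '[[-1,[0,0,0.012],[0,0,0]],[-1,[0,0,0],[0,0,0]],[-1,[0,0,0],[0,0,0]],[0.45,[0,0,0],[0,0,0]],[0.45,[0,0,0],[0,0,0]]]'
python3 -m crank '[[0.45,[0,0,0],[0,0,0]],[0.45,[0,0,-0.15],[0,0,0]],[0.45,[0,0,-0.4],[0,0,0]],[0.45,[0,0,-0.6],[0,0,0]],[0.45,[0,0,-0.5],[0,0,0]]]'
python3 - <<'E'
from h import *
im=manip.camera("side");cv2.imwrite("pics/d12.png",cv2.resize(im[90:330,170:430],None,fx=2.4,fy=2.4,interpolation=cv2.INTER_CUBIC))
im=manip.camera("wrist");cv2.imwrite("pics/w12.png",cv2.convertScaleAbs(im,alpha=1.6))
plan([.45,-.23,.2],-48.3)
E
```

```text
clock: 17.8
position: [0.5933, 0.1735, 0.0406]
ee_rot: [0.934, 0.356, 0.0, -0.0]
ft_force: [-0.8, -0.2, 0.2]
grip_width: 0.723
clock: 18.3
position: [0.5935, 0.1731, 0.1756]
ee_rot: [0.934, 0.356, 0.001, 0.0]
ft_force: [0.8, -0.4, 0.2]
grip_width: 0.724
pos [0.5962 0.1736 0.1795] yaw -48.3 need 9.0 rows, using 9; z-tilt [ 0.0089  0.0042 -1.    ]
[-0.524  0.283 -0.033] [ 0.    -0.001  0.   ]
[-0.524  0.283 -0.032] [ 0.    -0.001  0.   ]
[-0.524  0.283 -0.032] [ 0.    -0.001  0.   ]
[-0.524  0.283 -0.031] [ 0.    -0.001  0.   ]
[-0.524  0.283 -0.031] [ 0.    -0.001  0.   ]
[-0.524  0.283 -0.03 ] [ 0.    -0.001  0.   ]
[-0.524  0.283 -0.03 ] [ 0.    -0.001  0.   ]
[-0.525  0.283 -0.029] [ 0.    -0.001  0.   ]
[-0.525  0.283 -0.029] [ 0.    -0.001  0.   ]
```

View pics/w12.png

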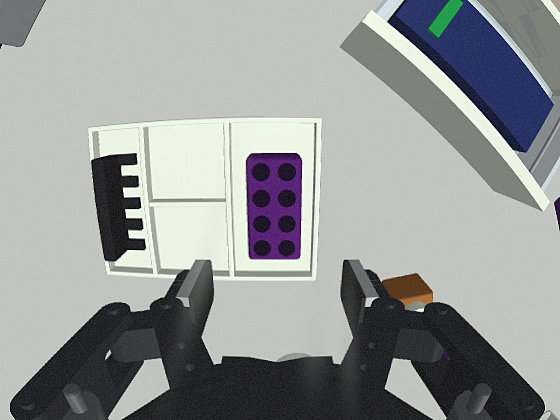

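View pics/d12.png

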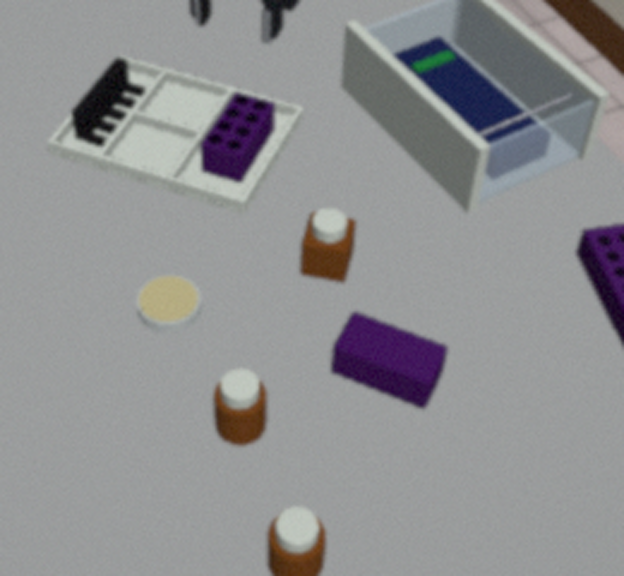

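```bash
python3 -m crank '[[1,[-0.49,0.26,0],[0,0,0]],[1,[-0.525,0.285,0],[0,0,0]],[1,[-0.525,0.285,0],[0,0,0]],[1,[-0.525,0.285,0],[0,0,0]],[1,[-0.525,0.285,0],[0,0,0]]]'
python3 - <<'E'
from h import *
plan([.442,-.2725,.16],-48.3,5)
E
```

```text
clock: 18.9
position: [0.5123, -0.0498, 0.1729]
ee_rot: [0.934, 0.356, 0.0, -0.0]
ft_force: [1.1, -1.0, 0.5]
grip_width: 1.0
pos [ 0.5123 -0.0498  0.1729] yaw -48.3 need 4.9 rows, using 5; z-tilt [ 0.0007  0.0008 -1.    ]
[-0.502  0.298  0.032] [-0. -0.  0.]
[-0.502  0.298  0.032] [-0. -0.  0.]
[-0.502  0.298  0.032] [-0. -0.  0.]
[-0.502  0.298  0.032] [-0. -0.  0.]
[-0.502  0.299  0.032] [-0. -0.  0.]
```

```bash
python3 -m crank '[[1,[-0.52,0.3,0.03],[0,0,0]],[1,[-0.52,0.3,0.03],[0,0,0]],[1,[-0.52,0.3,0.03],[0,0,0]],[1,[-0.52,0.3,0.03],[0,0,0]],[1,[-0.35,0.2,0.03],[0,0,0]]]'
python3 -m crank '[[1,[0,0,0],[0,0,0]],[1,[0,0,0],[0,0,0]],[1,[0,0,0],[0,0,0]],[1,[0,0,0],[0,0,0]],[1,[0,0,0],[0,0,0]]]'
python3 - <<'E'
from h import *
o=manip.get_obs();im=manip.camera("wrist");cv2.imwrite("pics/w13.png",cv2.convertScaleAbs(im,alpha=1.6));np.savez("pics/w13.npz",**o)
im=cv2.imread("pics/w13.png");m=(im.min(2)>225).astype(np.uint8);n,l,s,c=cv2.connectedComponentsWithStats(m)
for i in range(1,n):
    if 500<s[i,4]<5000: print(c[i],s[i],wplane(c[i],.06,o))
plan([.442,-.2725,.1],-48.3,3)
E
```

```text
clock: 19.4
position: [0.4411, -0.2644, 0.1611]
ee_rot: [0.935, 0.355, 0.001, 0.0]
ft_force: [0.3, 0.0, 1.2]
grip_width: 0.997
clock: 19.9
position: [0.4433, -0.2601, 0.1605]
ee_rot: [0.934, 0.357, 0.0, -0.0]
ft_force: [0.2, 0.0, -0.7]
grip_width: 1.002
pos [ 0.4432 -0.2603  0.1605] yaw -48.2 need 1.3 rows, using 3; z-tilt [ 0.0002  0.0003 -1.    ]
[-0.038  0.034  0.252] [-0.    -0.     0.001]
[-0.038  0.034  0.252] [-0.    -0.     0.001]
[-0.038  0.034  0.252] [-0.    -0.     0.001]
```

View pics/w13.png

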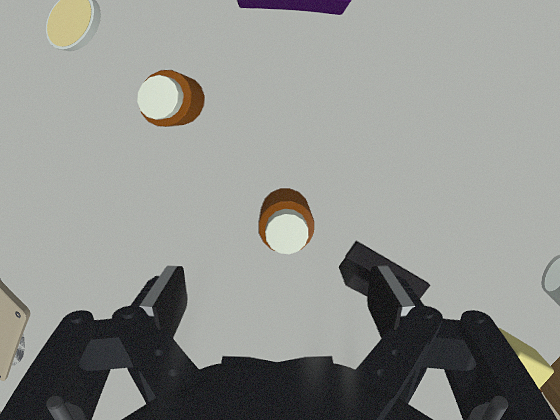

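```bash
python3 - <<'E'
from h import *
o=dict(np.load("pics/w13.npz"))
print(wplane((287,233),.06,o),wplane((160,97),.06,o),[wplane(p,.038,o) for p in((355,243),(430,283))])
t=wplane((287,233),.06,o)
plan([t[0],t[1],.09],-48.3,4)
E
```

```text
[ 0.442  -0.2718  0.06  ] [ 0.4567 -0.1396  0.06  ] [array([ 0.4671, -0.3256,  0.038 ]), array([ 0.4877, -0.4111,  0.038 ])]
pos [ 0.4432 -0.2603  0.1605] yaw -48.2 need 1.5 rows, using 4; z-tilt [ 0.0002  0.0003 -1.    ]
[-0.027  0.024  0.22 ] [-0.    -0.     0.001]
[-0.027  0.024  0.22 ] [-0.    -0.     0.001]
[-0.027  0.024  0.22 ] [-0.    -0.     0.001]
[-0.027  0.024  0.22 ] [-0.    -0.     0.001]
```

```bash
python3 - <<'E'
from h import *
plan([.442,-.272,.1],-14,5)
E
```

```text
pos [ 0.4432 -0.2603  0.1605] yaw -48.2 need 4.0 rows, using 5; z-tilt [ 0.0002  0.0003 -1.    ]
[-0.022  0.02   0.151] [ 0.    -0.    -0.152]
[-0.024  0.017  0.151] [ 0.    -0.    -0.152]
[-0.026  0.014  0.151] [ 0.    -0.    -0.152]
[-0.027  0.011  0.151] [ 0.    -0.    -0.152]
[-0.028  0.007  0.151] [ 0.    -0.    -0.152]
```

```bash
python3 -m crank '[[0.6,[-0.028,0.02,0.1],[0,0,-0.18]],[0.6,[-0.03,0.02,0.2],[0,0,-0.18]],[0.6,[-0.03,0.015,0.2],[0,0,-0.18]],[0.6,[-0.035,0.01,0.2],[0,0,-0.18]],[0.6,[0,0,0.05],[0,0,0]]]'
python3 -m crank '[[0.6,[0,0,0],[0,0,0]],[0.6,[0,0,0],[0,0,0]],[0.6,[0,0,0],[0,0,0]],[0.6,[0,0,0],[0,0,0]],[0.6,[0,0,0],[0,0,0]]]'
python3 - <<'E'
from h import *
o=manip.get_obs();im=manip.camera("wrist");cv2.imwrite("pics/w14.png",cv2.convertScaleAbs(im,alpha=1.6));np.savez("pics/w14.npz",**o)
plan([.442,-.272,.042],-17,3)
E
```

```text
clock: 20.45
position: [0.4405, -0.2718, 0.0991]
ee_rot: [0.797, 0.604, -0.001, -0.001]
ft_force: [0.2, -1.0, 0.5]
grip_width: 0.798
clock: 20.95
position: [0.4415, -0.2721, 0.1008]
ee_rot: [0.798, 0.603, 0.0, 0.0]
ft_force: [-0.2, 0.8, 0.2]
grip_width: 0.801
pos [ 0.4414 -0.2721  0.1007] yaw -15.9 need 1.2 rows, using 3; z-tilt [ 0.0004  0.0001 -1.    ]
[0.001 0.002 0.245] [ 0.    -0.     0.008]
[0.001 0.002 0.245] [ 0.    -0.     0.008]
[0.001 0.002 0.245] [ 0.    -0.     0.008]
```

View pics/w14.png

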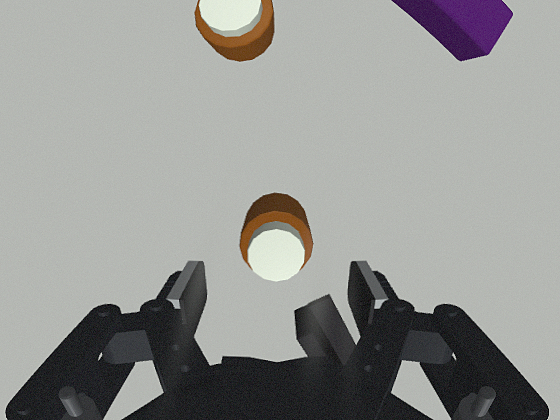

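```bash
python3 - <<'E'
from h import *
o=dict(np.load("pics/w14.npz"));Rt=R.from_quat(o["ee_rot"]).as_matrix()
print(wplane((276,255),.06,o))
for p in((297,312),(330,295),(305,300)):
    for z in(0,.038):
        w=wplane(p,z,o);print(p,z,w,((w-o["position"])@Rt*1000).round(0))
E
```

```text
[ 0.4414 -0.2716  0.06  ]
(297, 312) 0 [ 0.4363 -0.3515  0.    ] [-78.  17. 101.]
(297, 312) 0.038 [ 0.4406 -0.3258  0.038 ] [-52.  14.  63.]
(330, 295) 0 [ 0.4655 -0.3433  0.    ] [-62.  43. 101.]
(330, 295) 0.038 [ 0.4648 -0.3191  0.038 ] [-39.  35.  63.]
(305, 300) 0 [ 0.4453 -0.342   0.    ] [-66.  23. 101.]
(305, 300) 0.038 [ 0.4481 -0.318   0.038 ] [-42.  19.  63.]
```

```bash
python3 -m crank '[[0.6,[0,0,0.22],[0,0,0]],[0.6,[0,0,0.26],[0,0,0]],[0.6,[0,0,0.2],[0,0,0]],[0.6,[0,0,0.1],[0,0,0]],[0.6,[0,0,0],[0,0,0]]]'
python3 -m crank '[[-1,[0,0,0],[0,0,0]],[-1,[0,0,0],[0,0,0]],[-1,[0,0,0],[0,0,0]],[-1,[0,0,0],[0,0,0]],[-1,[0,0,0],[0,0,0]]]' 50
python3 -m crank '[[-1,[0,0,-0.15],[0,0,0]],[-1,[0,0,-0.3],[0,0,0]],[-1,[0,0,-0.5],[0,0,0]],[-1,[0,0,-0.5],[0,0,0]],[-1,[0,0,-0.3],[0,0,0]]]'
python3 - <<'E'
from h import *
C=np.array([.546,.2255]);a=np.radians(-48.3);X=np.array([np.cos(a),np.sin(a)]);Y=np.array([-X[1],X[0]]);print(C-.012*X+.038*Y,C-.012*X-.038*Y)
plan([*(C-.012*X+.038*Y),.17],-48.3)
E
```

```text
clock: 21.5
position: [0.4407, -0.272, 0.0374]
ee_rot: [0.798, 0.603, -0.001, -0.001]
ft_force: [-0.8, -0.6, 0.3]
grip_width: 0.801
clock: 22.0
position: [0.4417, -0.2725, 0.0392]
ee_rot: [0.798, 0.603, 0.001, 0.0]
ft_force: [-1.9, 0.3, 5.5]
grip_width: 0.499
clock: 22.5
position: [0.4417, -0.2731, 0.182]
ee_rot: [0.798, 0.602, 0.001, 0.001]
ft_force: [1.0, -0.3, -0.7]
grip_width: 0.5
[0.5664 0.2597] [0.5096 0.2092]
pos [ 0.4417 -0.2731  0.182 ] yaw -15.9 need 11.4 rows, using 12; z-tilt [ 0.0037 -0.0008 -1.    ]
[ 0.569 -0.027  0.012] [ 0.   -0.    0.06]
[ 0.568 -0.054  0.012] [ 0.   -0.    0.06]
[ 0.564 -0.081  0.012] [ 0.   -0.    0.06]
[ 0.56  -0.107  0.012] [ 0.   -0.    0.06]
[ 0.554 -0.133  0.012] [ 0.   -0.    0.06]
[ 0.547 -0.159  0.012] [ 0.   -0.    0.06]
[ 0.539 -0.185  0.012] [ 0.   -0.    0.06]
[ 0.53  -0.21   0.012] [ 0.   -0.    0.06]
[ 0.519 -0.235  0.012] [ 0.   -0.    0.06]
[ 0.508 -0.259  0.012] [ 0.   -0.    0.06]
[ 0.495 -0.283  0.012] [ 0.   -0.    0.06]
[ 0.481 -0.306  0.012] [ 0.   -0.    0.06]
```

```bash
python3 -m crank '[[-1,[0.57,-0.025,0],[0,0,0.06]],[-1,[0.57,-0.055,0],[0,0,0.06]],[-1,[0.565,-0.08,0],[0,0,0.06]],[-1,[0.56,-0.105,0],[0,0,0.06]],[-1,[0.555,-0.135,0],[0,0,0.06]]]'
python3 -m crank '[[-1,[0.545,-0.16,0],[0,0,0.06]],[-1,[0.54,-0.185,0],[0,0,0.06]],[-1,[0.53,-0.21,0],[0,0,0.06]],[-1,[0.52,-0.235,0],[0,0,0.06]],[-1,[0.51,-0.26,0],[0,0,0.06]]]'
python3 - <<'E'
from h import *
plan([.5664,.2597,.12],-48.3,3)
E
```

```text
clock: 23.0
position: [0.4935, -0.0483, 0.1795]
ee_rot: [0.864, 0.504, 0.001, 0.0]
ft_force: [1.0, -0.5, -1.2]
grip_width: 0.501
clock: 23.5
position: [0.5453, 0.1741, 0.1795]
ee_rot: [0.917, 0.399, 0.001, -0.0]
ft_force: [0.6, -0.3, 0.8]
grip_width: 0.494
pos [0.5453 0.1741 0.1795] yaw -43.0 need 2.2 rows, using 3; z-tilt [ 0.0014  0.0006 -1.    ]
[ 0.32  -0.179  0.248] [ 0.    -0.001  0.039]
[ 0.315 -0.189  0.248] [ 0.    -0.001  0.039]
[ 0.309 -0.199  0.248] [ 0.    -0.001  0.039]
```

```bash
python3 -m crank '[[-1,[0.32,-0.18,0.15],[0,0,0.04]],[-1,[0.31,-0.19,0.2],[0,0,0.04]],[-1,[0.26,-0.16,0.2],[0,0,0.04]],[-1,[0,0,0.1],[0,0,0]],[-1,[0,0,0],[0,0,0]]]'
python3 -m crank '[[-1,[0,0,0],[0,0,0]],[-1,[0,0,0],[0,0,0]],[-1,[0,0,0],[0,0,0]],[-1,[0,0,0],[0,0,0]],[-1,[0,0,0],[0,0,0]]]'
python3 - <<'E'
from h import *
o=manip.get_obs();im=manip.camera("wrist");cv2.imwrite("pics/w15.png",cv2.convertScaleAbs(im,alpha=1.6));np.savez("pics/w15.npz",**o)
plan([.5664,.2597,.08],-48.3,3)
E
```

```text
clock: 24.0
position: [0.5642, 0.2526, 0.1257]
ee_rot: [0.934, 0.357, -0.001, 0.001]
ft_force: [-0.8, -0.3, -1.1]
grip_width: 0.5
clock: 24.5
position: [0.5648, 0.2527, 0.1264]
ee_rot: [0.934, 0.356, 0.0, -0.0]
ft_force: [0.1, 0.1, -0.9]
grip_width: 0.499
pos [0.5647 0.2528 0.1263] yaw -48.3 need 1.0 rows, using 3; z-tilt [ 0.0002  0.0003 -1.    ]
[ 0.024 -0.017  0.193] [-0. -0.  0.]
[ 0.024 -0.017  0.193] [-0. -0.  0.]
[ 0.024 -0.017  0.193] [-0. -0.  0.]
```

View pics/w15.png

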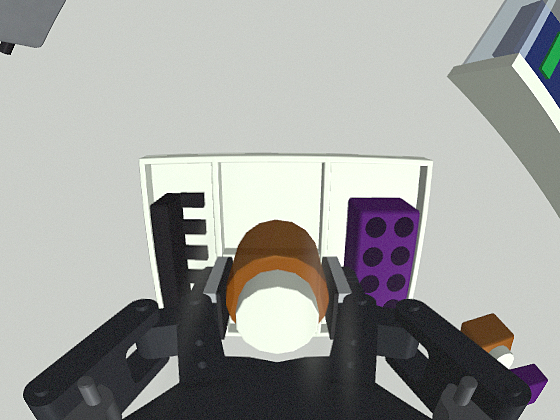

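```bash
python3 -m crank '[[-1,[0.035,-0.025,0.15],[0,0,0]],[-1,[0.035,-0.025,0.25],[0,0,0]],[-1,[0,0,0.3],[0,0,0]],[-1,[0,0,0.2],[0,0,0]],[-1,[0,0,0.08],[0,0,0]]]'
python3 -m crank '[[-1,[0,0,0],[0,0,0]],[-1,[0,0,0.01],[0,0,0]],[-1,[0,0,0],[0,0,0]],[-1,[0,0,0],[0,0,0]],[-1,[0,0,0],[0,0,0]]]'
python3 - <<'E'
from h import *
plan([.5664,.2597,.0435],-48.3,1)
E
```

```text
clock: 25.05
position: [0.5651, 0.2592, 0.0453]
ee_rot: [0.934, 0.356, -0.002, 0.0]
ft_force: [0.0, 0.1, -1.1]
grip_width: 0.498
clock: 25.55
position: [0.5665, 0.2598, 0.0475]
ee_rot: [0.934, 0.356, 0.0, -0.0]
ft_force: [0.3, 0.1, -0.1]
grip_width: 0.499
pos [0.5665 0.2598 0.0475] yaw -48.2 need 0.1 rows, using 1; z-tilt [ 0.0007  0.0007 -1.    ]
[-0.001  0.     0.05 ] [-0.    -0.001  0.001]
```

Lower the last 4 mm, feel for contact, then release.

```bash
python3 -m crank '[[-1,[0,0,0.02],[0,0,0]],[-1,[0,0,0.02],[0,0,0]],[-1,[0,0,0.01],[0,0,0]],[-1,[0,0,0],[0,0,0]],[-1,[0,0,0],[0,0,0]]]'
python3 - <<'E'
from h import *
plan([.5664,.2597,.043],-48.3,1)
E
```

```text
clock: 26.05
position: [0.5662, 0.2596, 0.0433]
ee_rot: [0.934, 0.356, -0.0, -0.0]
ft_force: [-3.0, -0.8, 5.3]
grip_width: 0.494
pos [0.5662 0.2596 0.0433] yaw -48.2 need 0.0 rows, using 1; z-tilt [-0.0001  0.0003 -1.    ]
[0.002 0.001 0.004] [-0.    -0.     0.001]
```

```bash
python3 -m crank '[[0.35,[0,0,0],[0,0,0]],[0.35,[0,0,0],[0,0,0]],[0.35,[0,0,0],[0,0,0]],[0.35,[0,0,-0.1],[0,0,0]],[0.35,[0,0,-0.3],[0,0,0]]]'
python3 -m crank '[[0.35,[0,0,-0.5],[0,0,0]],[0.35,[0,0,-0.6],[0,0,0]],[0.35,[0,0,-0.3],[0,0,0]],[0.35,[0,0,0],[0,0,0]],[0.6,[0,0,0],[0,0,0]]]'
python3 - <<'E'
from h import *
im=manip.camera("wrist");cv2.imwrite("pics/w16.png",cv2.convertScaleAbs(im,alpha=1.6))
plan([.4565,-.1385,.15],-48.3)
E
```

```text
clock: 26.55
position: [0.5649, 0.259, 0.0736]
ee_rot: [0.934, 0.356, -0.002, 0.0]
ft_force: [0.1, -0.3, -0.3]
grip_width: 0.671
clock: 27.05
position: [0.5663, 0.2597, 0.1875]
ee_rot: [0.934, 0.356, 0.001, -0.0]
ft_force: [-0.0, -0.1, -0.3]
grip_width: 0.793
pos [0.5658 0.2595 0.1864] yaw -48.2 need 8.6 rows, using 9; z-tilt [-0.0008 -0.0002 -1.    ]
[-0.481  0.311  0.051] [-0.  0.  0.]
[-0.481  0.311  0.051] [-0.  0.  0.]
[-0.481  0.311  0.051] [-0.  0.  0.]
[-0.481  0.311  0.051] [-0.  0.  0.]
[-0.481  0.312  0.051] [-0.  0.  0.]
[-0.481  0.312  0.051] [-0.  0.  0.]
[-0.481  0.312  0.051] [-0.  0.  0.]
[-0.481  0.312  0.051] [-0.  0.  0.]
[-0.481  0.312  0.051] [-0.  0.  0.]
```

View pics/w16.png

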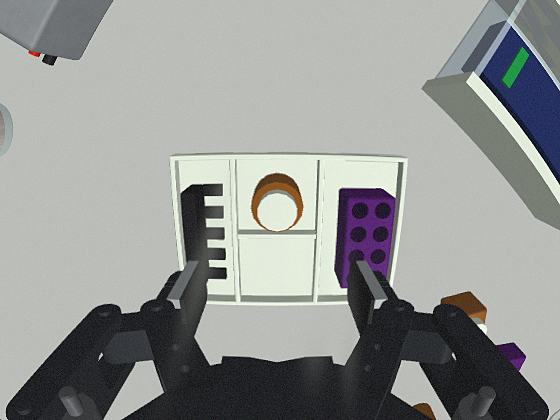

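```bash
python3 -m crank '[[0.6,[-0.49,0.31,0],[0,0,0]],[0.6,[-0.49,0.31,0.05],[0,0,0]],[0.6,[-0.49,0.31,0.05],[0,0,0]],[0.6,[-0.49,0.31,0.05],[0,0,0]],[0.6,[-0.49,0.31,0.05],[0,0,0]]]'
python3 -m crank '[[0.6,[-0.49,0.31,0.05],[0,0,0]],[0.6,[-0.49,0.31,0.05],[0,0,0]],[0.6,[-0.49,0.31,0.05],[0,0,0]],[0.6,[-0.4,0.3,0.05],[0,0,0]],[0.6,[0,0,0],[0,0,0]]]'
python3 - <<'E'
from h import *
plan([.4565,-.139,.11],-48.3,3)
E
```

```text
clock: 27.6
position: [0.501, 0.0348, 0.1695]
ee_rot: [0.934, 0.356, -0.001, -0.0]
ft_force: [1.7, -1.4, 0.2]
grip_width: 0.802
clock: 28.1
position: [0.4538, -0.1416, 0.1537]
ee_rot: [0.936, 0.353, -0.001, 0.0]
ft_force: [0.1, -0.6, 1.4]
grip_width: 0.801
pos [ 0.4538 -0.1416  0.1537] yaw -48.7 need 0.9 rows, using 3; z-tilt [-0.0023 -0.001  -1.    ]
[ 0.016 -0.001  0.182] [-0.     0.001 -0.003]
[ 0.016 -0.001  0.182] [-0.     0.001 -0.003]
[ 0.016 -0.001  0.182] [-0.     0.001 -0.003]
```

```bash
python3 -m crank '[[0.6,[0,0,0.2],[0,0,0]],[0.6,[0,0,0.2],[0,0,0]],[0.6,[0,0,0.15],[0,0,0]],[0.6,[0,0,0],[0,0,0]],[0.6,[0,0,0],[0,0,0]]]'
python3 -m crank '[[0.6,[0,0,0],[0,0,0]],[0.6,[0,0,0],[0,0,0]],[0.6,[0,0,0],[0,0,0]],[0.6,[0,0,0],[0,0,0]],[0.6,[0,0,0],[0,0,0]]]'
python3 - <<'E'
from h import *
o=manip.get_obs();im=manip.camera("wrist");cv2.imwrite("pics/w17.png",cv2.convertScaleAbs(im,alpha=1.6));np.savez("pics/w17.npz",**o)
plan([.4565,-.139,.038],-48.3,1)
E
```

```text
clock: 28.6
position: [0.4563, -0.1364, 0.1108]
ee_rot: [0.934, 0.356, -0.001, 0.0]
ft_force: [0.6, -0.8, -0.5]
grip_width: 0.799
clock: 29.1
position: [0.4566, -0.1365, 0.111]
ee_rot: [0.934, 0.356, 0.0, -0.0]
ft_force: [0.0, -0.1, -0.4]
grip_width: 0.803
pos [ 0.4565 -0.1364  0.111 ] yaw -48.2 need 1.5 rows, using 1; z-tilt [ 0.0002  0.0002 -1.    ]
[-0.022  0.023  0.912] [ 0.    -0.     0.001]
```

View pics/w17.png

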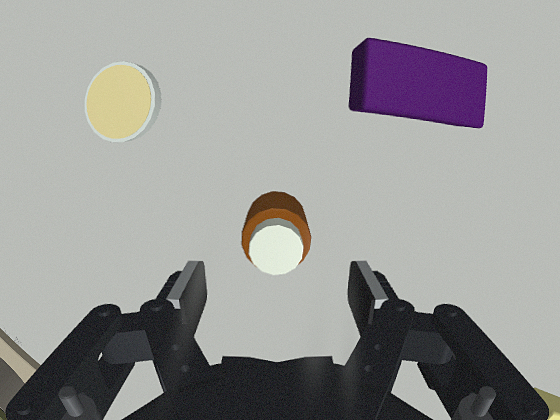

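```bash
python3 -m crank '[[0.6,[-0.01,0,0.22],[0,0,0]],[0.6,[0,0,0.3],[0,0,0]],[0.6,[0,0,0.25],[0,0,0]],[0.6,[0,0,0.13],[0,0,0]],[0.6,[0,0,0],[0,0,0]]]'
python3 -m crank '[[-1,[0,0,0],[0,0,0]],[-1,[0,0,0],[0,0,0]],[-1,[0,0,0],[0,0,0]],[-1,[0,0,0],[0,0,0]],[-1,[0,0,0],[0,0,0]]]' 50
python3 -m crank '[[-1,[0,0,-0.15],[0,0,0]],[-1,[0,0,-0.3],[0,0,0]],[-1,[0,0,-0.5],[0,0,0]],[-1,[0,0,-0.5],[0,0,0]],[-1,[0,0,-0.3],[0,0,0]]]'
python3 - <<'E'
from h import *
plan([.5096,.2092,.17],-48.3)
E
```

```text
clock: 29.65
position: [0.4551, -0.137, 0.0379]
ee_rot: [0.934, 0.356, -0.001, -0.0]
ft_force: [-0.0, 0.6, -0.2]
grip_width: 0.798
clock: 30.15
position: [0.4566, -0.1372, 0.0401]
ee_rot: [0.934, 0.356, 0.001, 0.0]
ft_force: [-2.5, -0.2, 5.3]
grip_width: 0.498
clock: 30.65
position: [0.4566, -0.1378, 0.1827]
ee_rot: [0.935, 0.356, 0.002, 0.0]
ft_force: [1.1, 0.7, -2.2]
grip_width: 0.495
pos [ 0.4566 -0.1378  0.1827] yaw -48.3 need 7.3 rows, using 8; z-tilt [ 0.0039  0.0005 -1.    ]
[ 0.422 -0.35   0.02 ] [ 0.    -0.001 -0.   ]
[ 0.422 -0.35   0.02 ] [ 0.    -0.001 -0.   ]
[ 0.422 -0.35   0.02 ] [ 0.    -0.001 -0.   ]
[ 0.422 -0.35   0.02 ] [ 0.    -0.001 -0.   ]
[ 0.422 -0.35   0.02 ] [ 0.    -0.001 -0.   ]
[ 0.422 -0.35   0.02 ] [ 0.    -0.001 -0.   ]
[ 0.422 -0.35   0.02 ] [ 0.    -0.001 -0.   ]
[ 0.422 -0.35   0.02 ] [ 0.    -0.001 -0.   ]
```

```bash
python3 -m crank '[[-1,[0.42,-0.35,0],[0,0,0]],[-1,[0.42,-0.35,0],[0,0,0]],[-1,[0.42,-0.35,0],[0,0,0]],[-1,[0.42,-0.35,0],[0,0,0]],[-1,[0.42,-0.35,0],[0,0,0]]]'
python3 -m crank '[[-1,[0.42,-0.35,0],[0,0,0]],[-1,[0.42,-0.35,0],[0,0,0]],[-1,[0.37,-0.3,0],[0,0,0]],[-1,[0,0,0],[0,0,0]],[-1,[0,0,0],[0,0,0]]]'
python3 - <<'E'
from h import *
plan([.5096,.2092,.12],-48.3,3)
E
```

```text
clock: 31.15
position: [0.4882, 0.0808, 0.1804]
ee_rot: [0.934, 0.356, 0.001, -0.0]
ft_force: [1.2, 0.6, -1.2]
grip_width: 0.497
clock: 31.65
position: [0.507, 0.2038, 0.1798]
ee_rot: [0.934, 0.357, 0.0, 0.0]
ft_force: [0.8, -1.7, -1.8]
grip_width: 0.497
pos [0.507  0.2038 0.1798] yaw -48.2 need 1.3 rows, using 3; z-tilt [ 0.0009 -0.0005 -1.    ]
[ 0.023 -0.01   0.249] [ 0.    -0.     0.001]
[ 0.023 -0.01   0.249] [ 0.    -0.     0.001]
[ 0.023 -0.01   0.249] [ 0.    -0.     0.001]
```

```bash
python3 -m crank '[[-1,[0.02,-0.01,0.2],[0,0,0]],[-1,[0.02,-0.01,0.25],[0,0,0]],[-1,[0.02,-0.01,0.2],[0,0,0]],[-1,[0,0,0.1],[0,0,0]],[-1,[0,0,0],[0,0,0]]]'
python3 -m crank '[[-1,[0,0,0],[0,0,0]],[-1,[0,0,0],[0,0,0]],[-1,[0,0,0],[0,0,0]],[-1,[0,0,0],[0,0,0]],[-1,[0,0,0],[0,0,0]]]'
python3 - <<'E'
from h import *
o=manip.get_obs();im=manip.camera("wrist");cv2.imwrite("pics/w18.png",cv2.convertScaleAbs(im,alpha=1.6))
plan([.5096,.2092,.048],-48.3,1)
E
```

```text
clock: 32.15
position: [0.5087, 0.2071, 0.1187]
ee_rot: [0.935, 0.356, -0.001, 0.0]
ft_force: [-0.0, 0.1, -0.9]
grip_width: 0.5
clock: 32.65
position: [0.509, 0.2085, 0.1191]
ee_rot: [0.934, 0.356, 0.0, -0.0]
ft_force: [0.1, -0.3, -2.2]
grip_width: 0.499
pos [0.509  0.2085 0.1191] yaw -48.2 need 1.5 rows, using 1; z-tilt [ 0.0002  0.0002 -1.    ]
[ 0.011 -0.001  0.888] [-0.    -0.     0.001]
```

View pics/w18.png

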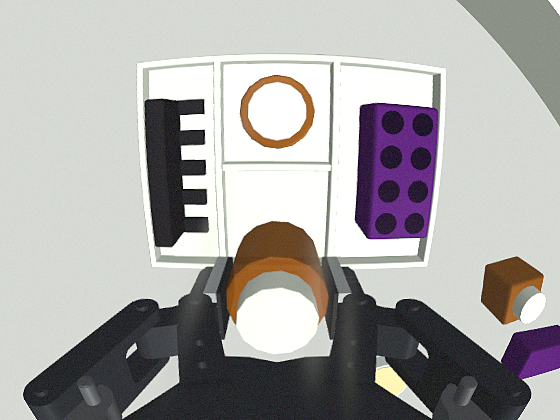

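```bash
python3 -m crank '[[-1,[0.01,0,0.2],[0,0,0]],[-1,[0,0,0.28],[0,0,0]],[-1,[0,0,0.25],[0,0,0]],[-1,[0,0,0.12],[0,0,0]],[-1,[0,0,0.03],[0,0,0]]]'
python3 -m crank '[[-1,[0,0,0.02],[0,0,0]],[-1,[0,0,0.02],[0,0,0]],[-1,[0,0,0],[0,0,0]],[-1,[0,0,0],[0,0,0]],[-1,[0,0,0],[0,0,0]]]'
python3 - <<'E'
from h import *
plan([.5096,.2092,.044],-48.3,1)
E
```

```text
clock: 33.2
position: [0.509, 0.2087, 0.0476]
ee_rot: [0.934, 0.356, -0.001, 0.0]
ft_force: [-0.1, -0.4, -0.4]
grip_width: 0.501
clock: 33.7
position: [0.5097, 0.2091, 0.0457]
ee_rot: [0.934, 0.356, 0.0, -0.0]
ft_force: [-0.1, -0.3, -1.9]
grip_width: 0.5
pos [0.5097 0.2091 0.0457] yaw -48.2 need 0.0 rows, using 1; z-tilt [ 0.0005  0.0005 -1.    ]
[-0.    -0.002  0.021] [-0.    -0.001  0.001]
```

```bash
python3 -m crank '[[-1,[0,0,0.015],[0,0,0]],[-1,[0,0,0.015],[0,0,0]],[-1,[0,0,0],[0,0,0]],[-1,[0,0,0],[0,0,0]],[-1,[0,0,0],[0,0,0]]]'
```

```text
clock: 34.2
position: [0.5098, 0.2091, 0.0441]
ee_rot: [0.934, 0.356, 0.0, -0.0]
ft_force: [-5.8, -2.1, 14.6]
grip_width: 0.5
```

```bash
python3 -m crank '[[-1,[0,0,-0.006],[0,0,0]],[0.35,[0,0,0],[0,0,0]],[0.35,[0,0,0],[0,0,0]],[0.35,[0,0,0],[0,0,0]],[0.35,[0,0,-0.1],[0,0,0]]]'
python3 -m crank '[[0.35,[0,0,-0.4],[0,0,0]],[0.35,[0,0,-0.6],[0,0,0]],[0.35,[0,0,-0.6],[0,0,0]],[0.35,[0,0,-0.2],[0,0,0]],[0.35,[0,0,0],[0,0,0]]]'
python3 -m crank '[[0.35,[-0.5,0,-0.2],[0,0,0]],[0.35,[-0.5,0,-0.2],[0,0,0]],[0.35,[0,0,0],[0,0,0]],[0.35,[0,0,0],[0,0,0]],[0.35,[0,0,0],[0,0,0]]]'
python3 - <<'E'
from h import *
o=manip.get_obs();im=manip.camera("wrist");cv2.imwrite("pics/w19.png",cv2.convertScaleAbs(im,alpha=1.6))
im=manip.camera("side");cv2.imwrite("pics/d19.png",cv2.resize(im,None,fx=1.42,fy=1.42))
im=manip.camera("scene");cv2.imwrite("pics/s19.png",cv2.resize(im,None,fx=1.42,fy=1.42))
print(o["position"],o["clock"])
E
```

```text
clock: 34.7
position: [0.5089, 0.2086, 0.0507]
ee_rot: [0.934, 0.356, -0.001, 0.0]
ft_force: [0.3, -1.0, 0.6]
grip_width: 0.674
clock: 35.2
position: [0.511, 0.2095, 0.1989]
ee_rot: [0.934, 0.356, 0.003, -0.001]
ft_force: [-0.4, 0.2, -0.1]
grip_width: 0.676
clock: 35.7
position: [0.4497, 0.1562, 0.2267]
ee_rot: [0.934, 0.357, -0.0, 0.0]
ft_force: [0.9, -0.6, 0.2]
grip_width: 0.674
[0.4497 0.1562 0.2267] 35.7
```

View pics/w19.png

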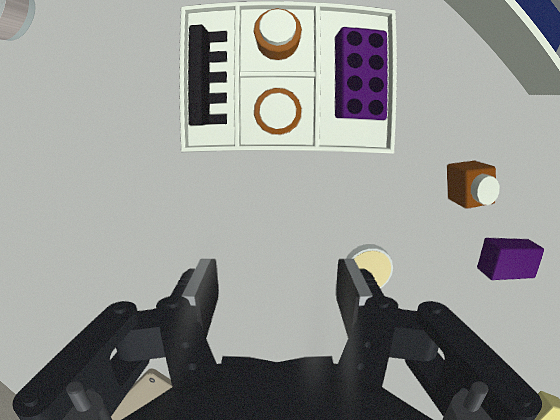

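View pics/d19.png

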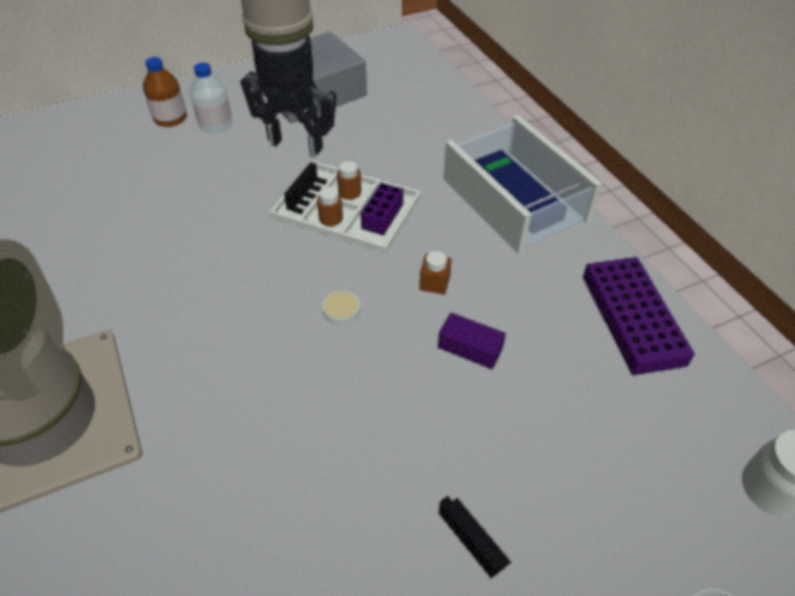

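View pics/s19.png

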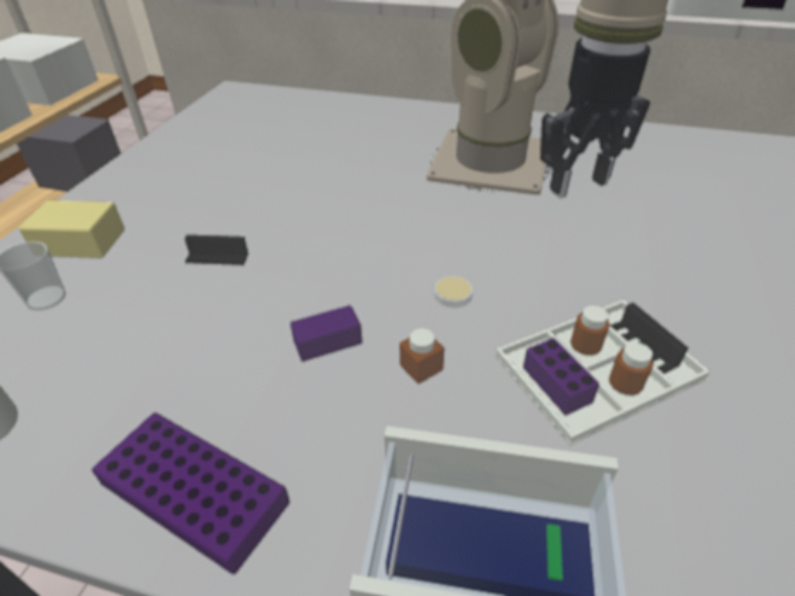

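```bash
python3 - <<'E'
from h import *
b=cv2.resize(cv2.imread('pics/scene0.png'),None,fx=1.42,fy=1.42);c=cv2.imread('pics/s19.png')
for n,(x,y,w,h) in dict(scraper=(175,225,85,50),block=(282,298,88,68),sq=(392,322,60,65),dish=(428,270,52,40)).items():
    d=cv2.absdiff(b,c)[y:y+h,x:x+w].max(2);print(n,d.mean(),(d>40).sum())
manip.hand_in();print(manip.get_obs()["clock"])
E
```

```text
scraper 7.038823529411765 0
block 7.043616310160428 0
sq 6.896923076923077 0
dish 7.963461538461538 0
the job is handed in; nothing more can be done
the job is handed in; nothing more can be done
```

The gel kit is packed in the caddy and the job is handed in at about 36 s of the 120 s allowed. I placed things in the order you listed:

- **Comb:** flat in the long narrow bay, teeth pointing inward.
- **Rack:** the one with eight wells, flat in the long wide bay.
- **Jars:** the two round amber jars upright, one in each small square bay.

I lowered each item to floor height before opening the jaws. The comb and rack showed almost no contact force. The jars showed about 5 N for the first and 15 N for the second. I eased the arm up half a millimetre before releasing the second.

The last pictures from all three cameras showed all four items seated in their bays and the gripper clear of everything. In the scene camera, before and after pictures showed no change at the scraper, solid block, square jar or dish.

Measurements disagreed in one place. The scene and side cameras differed by about 6 mm on the object positions. Their average agreed with the wrist camera to within about 1 mm for the rack and jars, and 3–4 mm for the caddy. I placed by the wrist camera's caddy position. No checks failed.

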